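Load a sample tube into the spring clips of a tube rotator

ROBOT

A 7-joint arm with a two-finger parallel gripper is mounted at the origin on a cart in front of the work surface, level with it; the furniture and walls round the work are solid. World frame = base frame: x ahead of the robot, y to its left, z up, the work surface at z = 0. Lengths are in m, angles in rad, forces in N, time in s.
With the tool pointing down it reaches from about 0.425 to 0.925 m from the base axis. Payload 6.8 kg.
Tool frame: the origin (TCP) lies at the very end of the fingers, on their centre line; the grasp point (between the pads) lies 19 mm behind it; z points along the fingers, x is the direction in which the jaws open and shut, and the axes are right-handed (so a half turn about z gives the same grasp; the last joint's range is limited). The gripper opens to 85 mm and grips with 20 to 120 N. Pads are 22 mm wide; open, the fingers measure 114 mm over their backs; the gripper's body (76 mm by 85 mm) begins 54 mm behind the grasp point. The pads swing forward as they close: fully open they stand 13 mm farther back than shut.
Start: joints at [1.023, 0.477, 0.022, 1.555, -0.011, 1.109, -0.083], TCP at [0.287, -0.611, 0.231] pointing down, gripper open.
Joint ranges: [-2.96, 2.96], [-0.34, 2.1], [-1.41, 1.46], [0.24, 2.44], [-1.37, 4.51], [0.17, 1.92], [-2.96, 2.96]. Speed limits (rad/s): [2.39, 2.39, 3.14, 3.14, 3.14, 3.14, 3.14].

INTERFACE

Orientations are given as a unit quaternion [w, x, y, z].
In Python, from station import bot gives the robot as it stands.
- The arm moves only by the shell command python3 -m creep 'ROWS' [FORCE]. ROWS is JSON, a list that holds one entry, the list of rows, each a list of 7 numbers: the shift along the tool's x, y, z in cm, then the turn, a rotation vector about the tool's x, y, z in rad, then the opening, from 0 (shut) to 1 (fully open). In form: [[[dx, dy, dz, wx, wy, wz, claw], ...]]. A call has 1 to 10 rows; each row is the pose to reach, as a shift and turn from the pose commanded when the call began, along the tool's axes at that moment; what a row does not reach only later rows make up. A row lasts 1/8 s, in which the tool goes at most 62.5 mm and 10.7 degrees, less where a joint would pass 70% of its speed; a pose out of reach is approached as far as the arm can. A call with a gripper value outside its range is refused whole. The fingers move at their own pace and stop on an object; FORCE is the grip in N (left out, the last holds). Time passes only in rows, so rows that repeat a pose let the fingers close. It gives the time, the measured TCP pose, the force and the opening at its end, in the units of the state.
- bot.get_obs(): the state, without advancing time (a new reading comes with each control period).
- bot.read_camera(name): name is "scene" or "side" or "wrist"; returns (picture, depth): 420x560x3 uint8, blue, green, red; 420x560 float32, m along the optical axis (not along the pixel's ray), 0 where there is no reading.
- bot.calibration(name): a dict with "mtx" (3x3 intrinsics, pixels), "rvec" (rotation vector, rad) and "tvec" (3), from world to camera coordinates, as OpenCV has them. Camera axes: x right, y down, z forward; pixel columns grow to the right and rows downward; lengths in m; the calibration is good to about 2 mm. A picture is of the moment at which its call begins: read the wrist's pose just before it. calibration takes no time and is no camera call; for the wrist camera it gives the pose at the moment of the call.
- bot.hand_in(): hands the job in, once; it reports no verdict.
Trained networks look in the newest picture that a camera, given by its name, has taken for a name from the list of things; names that differ only in an ending like _2 or _b are one class to them, and where a whole thing is asked for, a point or a joint stands for the part that bears it (a point fixed in the world has none). Each returns a list of dicts, best first, with "p" (0 to 1); they miss things now and then, are a little off and sometimes report something else, mostly with a low value. They report only what shows in the picture. A call takes as long as a camera call.
- bot.find_in(camera, label): "xy" ([column, row] in pixels, amid what is visible of it).
- bot.silhouettes(camera, label): "mask" (420x560 bool, what is visible of it) and "xy" ([column, row] in pixels, amid what is visible of it).
The state is a dict: "t": time; "q": joint angles; "joint_vel": joint speeds; "joint_torque": joint torques, N m; "eef_pos": TCP position; "tool_rot": TCP orientation; "contact_force": force on the tool from outside, world axes, zero at the start; "torque": the same for the moment, N m; "gripper_width": opening from 0.0 (shut) to 1.0 (fully open).
Only numpy, scipy, OpenCV 4.12 (cv2) and the standard library are available. Lean on these libraries where they do the work, as an engineer would, in place of code of your own. Each camera call takes 0.05 s, during which the arm holds its last target.

TASK

Pick up the blue-capped sample tube from the bench and snap it sideways into the free pair of spring clips on the tube rotator, cap towards the front like the tube already loaded and well short of the end stop, and press it fully home in both clips. Then slide it back in the clips until its round bottom has pushed the sprung buffer of the end stop about half-way in, not solid, so that it cannot creep or knock when the carriage turns end over end. Go by feel without forcing the tube, do not turn the carriage against its drive, and leave the orange-capped tube, the flask and the vial where they stand.

Things in the scene. Friction and masses are not known exactly. Their poses are not given: they have to be found in the camera images.
- rotator: Tube rotator, fixed: white base plate 150 x 335 mm, 15 mm high; white drive housing at its -y end (140 x 90 mm, top 160 mm above the bench, speed knob on its front); aluminium bearing post at its +y end (44 mm wide, top 144 mm up). Origin on the bench, under the middle of the carriage; x points to the back, away from the knob, y from drive housing to post, z up.
- carriage (a joint): Angle of the rotator's carriage about its shaft (along the rotator's y, 130 mm above the bench), rad: 0 = clips face straight up; positive = the lanes' back ends are lowered and the clips lean to the back. It has stopped between -0.3 and 0.3. A slip drive holds it against up to 1.5 N m; beyond that it turns and stays turned.
- free_lane (a point): Middle of the free lane, midway between its two clips, on the axis of a fully home tube (the lane next to the bearing post; a tube already lies in the other, 85 mm to its -y side). It is 22 mm from the shaft axis and turns with the carriage: x runs along the lane to the back (the cap of a loaded tube is on the -x side), y towards the post, z out of the mouths of the clips.
- clip_front (a point): Front C-shaped steel spring clip of the free lane, 28 mm from the lane's middle, 10 mm wide in x; 46 mm are free between the two clips. Point on the axis of a fully home tube, axes as the lane's. Two sprung jaws over a flat seat 14 mm below this point: the lips leave 24 mm at 8 mm above it, the flared lead-ins are 34 mm wide and end 16 mm above it.
- clip_back (a point): Back spring clip of the free lane, like the front one. A tube goes in along -z; each clip needs about 5 to 10 N, most when the tube is 10 to 14 mm short of home, then snaps shut and pulls it down on the seat, where the resistance becomes hard. Pushed endwise, a tube slides in the clips against about 7 to 15 N; an end may rise a little and want pressing again.
- bumper (a joint): How far the sprung black rubber buffer of the free lane's end stop is pushed in, m: 0 = free, 0.008 = solid; it needs 1 to 5 N, less than the clips' grip. It is 16 mm across, faces the front, on the lane's axis behind the back clip. The stop is clamped anywhere in its slot, so it must be felt or seen: the buffer's free face is 67 to 87 mm behind the lane's middle.
- carriage_edge (a point): Front end of the carriage's end plate next to the bearing post, 42 mm in front of the shaft: shows whether the carriage was turned. The carriage is two end plates joined by two rails along y (each 10 mm wide, 8 mm high, centred 28 mm in front of and behind the shaft) with nothing between the rails.
- tube_blue_centre (a point): Middle of the blue-capped sample tube to be loaded: milky, round-bottomed, 28 mm in diameter, 150 mm long over all, about 60 g, white label round its middle, lying on the bench (this point is 14 mm up). x points along the tube from the cap to the round bottom. The cap is eight-sided, 28 mm over its flats, 22 mm long, from x = -75 (flat end) to -53 mm.
- tube_blue_cap (a point): Middle of the blue cap, on the tube's axis, 64 mm from the tube's middle. The cap is too thick for the clips: once the tube's middle is 20 mm behind the lane's middle, it meets the front clip. With the tube's middle 14 mm in front of the lane's middle, the tube clears the end stop wherever that is.
- tube_blue_tip (a point): Point on the blue tube's axis 64 mm from its middle towards the round bottom.
- tube_blue: The same blue-capped tube; origin at its middle, axes as for its centre point.
- tube_orange: Another tube of the same shape and size with an orange cap, lying on the bench; origin at its middle. Not to be moved.
- flask: Conical glass flask with a cotton plug, 60 mm wide, 134 mm high, origin at the centre of its underside. Stands behind the tubes; not to be moved.
- vial: Amber vial, 40 mm wide, 58 mm high, origin at the centre of its underside. Not to be moved.

How it is judged:
At the end, for the whole second after the job is handed in: The blue-capped tube lies in both clips of the free lane, cap to the front: both its ends within 4 mm of the fully home height and 4 mm sideways, at rest, its bottom holding the end stop's buffer pushed in by 1.5 to 6.5 mm of its 8 mm, and the carriage's edge within 9 mm of where it stood (z of tube_blue_cap in the frame of free_lane between -0.004 and 0.004 m and z of tube_blue_tip in the frame of free_lane between -0.004 and 0.004 m and y of tube_blue_cap in the frame of free_lane between -0.004 and 0.004 m and y of tube_blue_tip in the frame of free_lane between -0.004 and 0.004 m and x of tube_blue_cap in the frame of free_lane below 0 m and linear speed of tube_blue below 0.02 m/s and distance of carriage_edge from where it was at the start of the episode below 0.009 m and value of joint bumper between 0.0015 and 0.0065 m); the robot touches nothing.
It fails at once if the carriage is turned against its drive (its edge moves more than 9 mm) (distance of carriage_edge from where it was at the start of the episode above 0.009 m).
It fails at once if the tube is forced into the rotator (more than 80 N) (contact force between tube_blue and rotator above 80 N).
It fails at once if the orange-capped tube is moved more than 30 mm (distance of tube_orange from where it was at the start of the episode above 0.03 m).
It fails at once if the flask or the vial is moved more than 30 mm (distance of any of flask, vial from where it was at the start of the episode above 0.03 m).
It also fails if it takes over 64 s, if anything falls off the work surface, if the arm or the gripper's body presses on something with over 40 N, if the wrist force passes 120 N, or if a joint passes its speed limit or range.

## Working session

There is one attempt and no reset: what is moved stays moved. The work goes in short steps, Python scripts to look and compute and a shell command to move; the robot and the scene stay as the last step left them, time stands still between calls to the robot, and variables do not carry over. Pictures are saved under pics/ and viewed, and the job is handed in when it is done.

```bash
ls; mkdir -p pics; python3 - <<'E'
from station import bot
import cv2
o=bot.get_obs(); print({k:(v if not hasattr(v,'round') else v) for k,v in o.items()})
for c in ["scene","side","wrist"]:
    im,d=bot.read_camera(c); cv2.imwrite(f"pics/{c}0.png",im)
    k=bot.calibration(c); print(c,k)
E
```

```text
pics
{'t': 0.0, 'q': array([ 1.02290717,  0.47780517,  0.02235348,  1.55643186, -0.01151561,
        1.10930829, -0.08310852]), 'joint_vel': array([ 7.38372690e-04,  1.82709254e-03,  7.26779580e-04, -8.67353434e-04,
        2.13547665e-03,  1.02348128e-03,  9.65171529e-05]), 'joint_torque': array([ 2.36705628e-04, -5.96457732e+01,  1.60816815e+00, -2.81197572e+01,
        1.25607866e-02,  9.40316124e-03,  5.27952909e-05]), 'eef_pos': array([ 0.28711462, -0.61024604,  0.23033086]), 'tool_rot': array([-4.33507428e-04,  8.44316937e-01, -5.35843333e-01, -8.02615081e-04]), 'contact_force': array([ 0.00564039, -0.09962975, -0.19123699]), 'torque': array([ 0.06644284, -0.02147183, -0.0418907 ]), 'gripper_width': 1.0010365836590545}
scene {'mtx': array([[448.45422735,   0.        , 281.86460356],
       [  0.        , 448.45422735, 209.25177645],
       [  0.        ,   0.        ,   1.        ]]), 'rvec': array([ 0.89506534, -2.27943284,  1.27976043]), 'tvec': array([0.40611471, 0.28380859, 0.65746685])}
side {'mtx': array([[422.65602811,   0.        , 282.34606972],
       [  0.        , 422.65602811, 211.76852925],
       [  0.        ,   0.        ,   1.        ]]), 'rvec': array([ 0.71517558, -2.56376525,  1.19101079]), 'tvec': array([0.49316256, 0.28904187, 0.88543333])}
wrist {'mtx': array([[290.81095146,   0.        , 284.57560303],
       [  0.        , 290.81095146, 207.48190531],
       [  0.        ,   0.        ,   1.        ]]), 'rvec': array([-2.44958046,  1.55392064,  0.22000443]), 'tvec': array([-0.67355081, -0.03601798,  0.37966367])}
```

View pics/scene0.png

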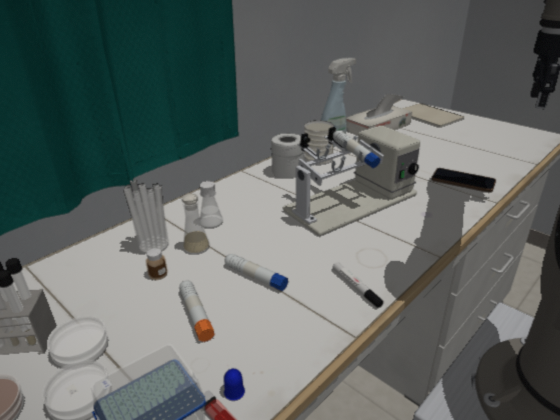

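View pics/side0.png

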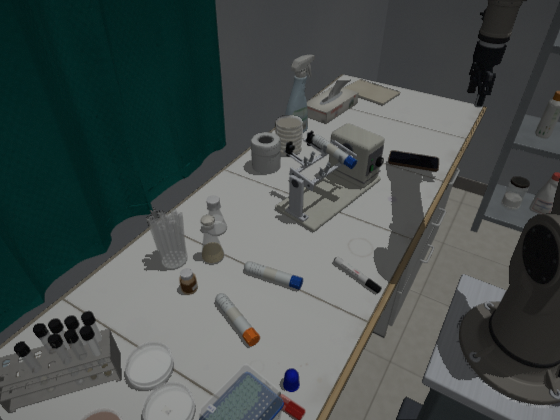

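View pics/wrist0.png

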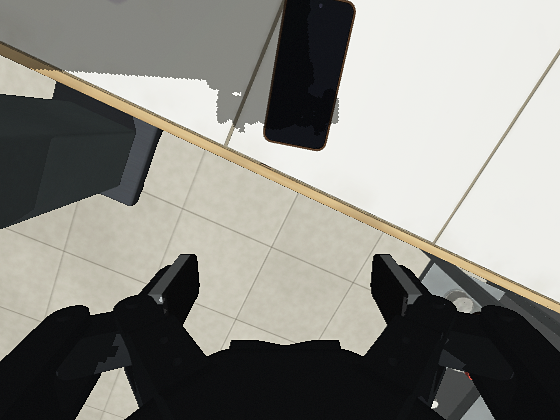

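The blue tube lies near (257,272) in scene and (273,276) in side. The rotator is at (350,170), with its free lane next to the post at (305,190). The flask and vial stand behind the tubes.

```bash
cat > h.py <<'E'
from station import bot
import cv2, numpy as np
from scipy.spatial.transform import Rotation as R
def cam(c):
    k=bot.calibration(c); return k["mtx"],cv2.Rodrigues(k["rvec"])[0],np.array(k["tvec"]).ravel()
def unproj(c,d,mask=None):
    K,Rm,t=cam(c); 
    v,u=np.nonzero((d>0)&(mask if mask is not None else True)); z=d[v,u]
    p=np.stack([(u-K[0,2])/K[0,0]*z,(v-K[1,2])/K[1,1]*z,z],1)
    return (p-t)@Rm, np.stack([u,v],1)
def proj(c,P):
    K,Rm,t=cam(c); p=np.atleast_2d(P)@Rm.T+t
    q=p@K.T; return q[:,:2]/q[:,2:]
def qR(q): return R.from_quat([q[1],q[2],q[3],q[0]])
E
python3 - <<'E'
from h import *
np.set_printoptions(precision=4,suppress=True)
for c in ["scene","side"]:
    im,d=bot.read_camera(c); np.save(f"{c}.npy",d)
    P,uv=unproj(c,d); 
    X=np.full((420,560,3),np.nan); X[uv[:,1],uv[:,0]]=P
    for l in ["tube_blue","tube_orange","tube_blue_cap","tube_blue_tip","flask","vial","rotator","carriage","free_lane","clip_front","clip_back","bumper","carriage_edge"]:
        try:
            s=bot.silhouettes(c,l)[:2] if l in("tube_blue","tube_orange","flask","vial","rotator","carriage","bumper") else bot.find_in(c,l)[:2]
        except Exception as e: print(l,e); continue
        for r in s:
            x,y=np.round(r["xy"]).astype(int)
            print(c,l,round(r["p"],2),np.round(r["xy"],1),X[y,x], end=' ')
            if "mask" in r:
                q=X[r["mask"]]; q=q[~np.isnan(q[:,0])]; 
                if len(q): print(r["mask"].sum(),np.median(q,0),np.percentile(q,2,axis=0),np.percentile(q,98,axis=0))
                np.save(f"{c}_{l}.npy",r["mask"]) if r is s[0] else 0
            else: print()
E
```

```text
scene tube_blue 0.74 [256.  272.6] [0.5256 0.1095 0.0212] 931 [0.5262 0.1068 0.0227] [0.4672 0.0778 0.0001] [0.6059 0.1224 0.0286]
scene tube_orange 0.69 [197.1 312.4] [0.5185 0.26   0.0278] 1018 [0.5238 0.2587 0.0246] [0.4721 0.2225 0.0006] [0.6024 0.2862 0.0289]
scene tube_blue_cap 0.81 [256. 272.] [0.5254 0.1095 0.0238] 
scene tube_blue_tip 0.57 [256.2 271.7] [0.5254 0.1095 0.0238] 
scene tube_blue_tip 0.51 [337.8 153.1] [ 0.6037 -0.2513  0.1372] 
scene flask 0.67 [194.4 227.1] [0.698  0.1259 0.0626] 1106 [0.6981 0.1286 0.0544] [0.6836 0.103  0.004 ] [0.7186 0.1467 0.1315]
scene vial 0.89 [154.  263.7] [0.6805 0.2412 0.0384] 557 [0.6814 0.2371 0.0346] [0.673  0.1926 0.0013] [0.7271 0.2511 0.0585]
scene vial 0.29 [337.6 153.5] [ 0.6008 -0.2475  0.1367] 2035 [ 0.593  -0.2539  0.1421] [ 0.5033 -0.431  -0.0012] [ 0.7775 -0.1285  0.175 ]
scene rotator 0.65 [359.2 177.3] [ 0.6011 -0.3492  0.035 ] 9038 [ 0.5567 -0.2824  0.0684] [ 0.4728 -0.4083  0.0048] [ 0.6768 -0.1079  0.1684]
scene carriage 0.8 [338.3 151.7] [ 0.6047 -0.2524  0.1392] 1933 [ 0.5919 -0.2547  0.1425] [ 0.5032 -0.3928  0.
[... 1362 characters left out ...]
4771 -0.4083  0.0098] [ 0.6698 -0.1095  0.1712]
side rotator 0.67 [207.7 245.1] [0.7085 0.1346 0.0585] 800 [0.7033 0.1292 0.0586] [0.6874 0.1057 0.0059] [0.7283 0.1445 0.1335]
side carriage 0.9 [318.3 156.6] [ 0.607  -0.2458  0.1381] 1614 [ 0.5977 -0.2575  0.1445] [ 0.5085 -0.3792  0.0017] [ 0.715 -0.13   0.177]
side free_lane 0.64 [319.5 154.4] [ 0.6075 -0.2588  0.1408] 
side clip_front 0.68 [318.9 156.6] [ 0.6036 -0.2452  0.1395] 
side clip_back 0.63 [321.8 155.8] [ 0.6001 -0.2572  0.1374] 
side bumper 0.2 [323.  155.7] [ 0.5994 -0.2626  0.1347] 1478 [ 0.5937 -0.2564  0.1457] [ 0.5086 -0.3305  0.12  ] [ 0.6852 -0.1299  0.1776]
side carriage_edge 0.81 [317.  156.5] [ 0.6103 -0.2458  0.1403]
```

```bash
python3 - <<'E'
import cv2
im=cv2.imread("pics/scene0.png")[110:240,260:440]; cv2.imwrite("pics/sz.png",cv2.resize(im,None,fx=4.4,fy=4.4,interpolation=cv2.INTER_CUBIC))
im=cv2.imread("pics/side0.png")[115:235,260:400]; cv2.imwrite("pics/dz.png",cv2.resize(im,None,fx=5,fy=5,interpolation=cv2.INTER_CUBIC))
E
```

```text
(no output)
```

View pics/sz.png

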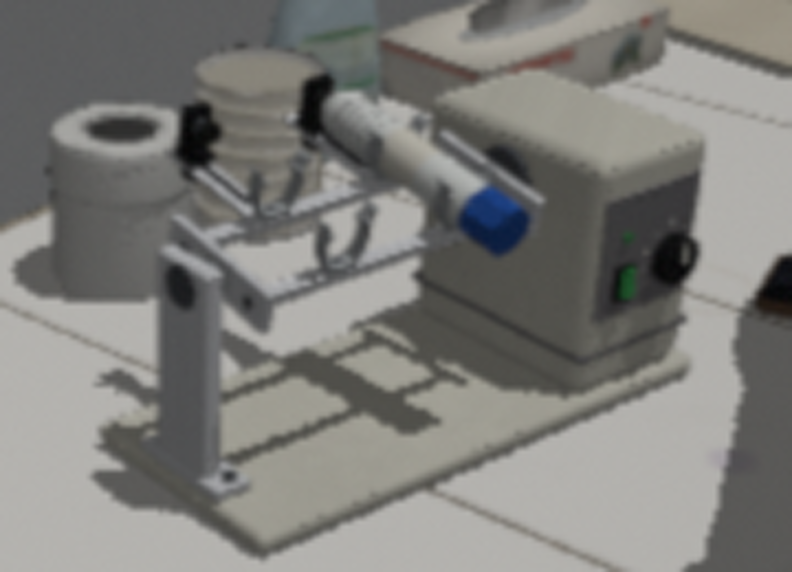

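View pics/dz.png

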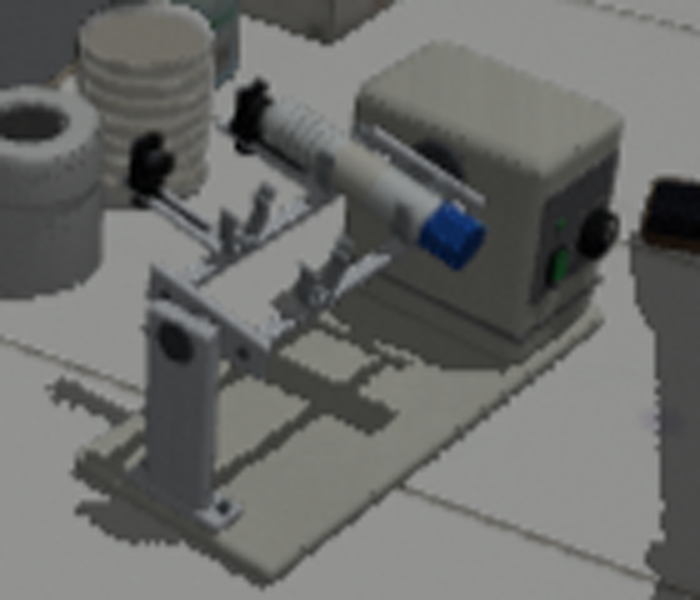

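```bash
cat >> h.py <<'E'
from scipy.optimize import least_squares
def fitcyl(P,r,c0,a0,loss='soft_l1'):
    a0=a0/np.linalg.norm(a0)
    def un(x):
        a=x[3:6]/np.linalg.norm(x[3:6]); return x[:3],a
    def f(x):
        c,a=un(x); d=P-c; rad=np.linalg.norm(d-np.outer(d@a,a),axis=1)
        return np.r_[rad-r,(x[:3]-c0)@a0,(np.linalg.norm(x[3:])-1)]
    s=least_squares(f,np.r_[c0,a0],loss=loss,f_scale=0.002)
    c,a=un(s.x); return c,a,np.median(np.abs(s.fun[:-2]))
E
python3 - <<'E'
from h import *
np.set_printoptions(precision=4,suppress=True)
A=[]
for c in ["scene","side"]:
    im,d=bot.read_camera(c); m=np.load(f"{c}_tube_blue.npy")
    P,uv=unproj(c,d,m); P=P[(P[:,2]>0.004)]
    cc,a,e=fitcyl(P,0.014,P.mean(0)-[0,0,.008],np.array([1,-.2,0]))
    s=(P-cc)@a; print(c,"blue",cc,a,e,s.min(),s.max(),"mid",cc+a*(s.min()+s.max())/2, np.percentile(s,[1,99]))
    # everything around the rotator
    P,uv=unproj(c,d); k=(P[:,0]>.4)&(P[:,0]<.85)&(P[:,1]<-.05)&(P[:,1]>-.5)&(P[:,2]>.003)
    np.savez(f"rot_{c}.npz",P=P[k],uv=uv[k],col=im[uv[k][:,1],uv[k][:,0]])
    P=P[k];
    base=P[(abs(P[:,2]-.015)<.004)]
    H=P[abs(P[:,2]-.16)<.004]
    for n,Q in(("base",base),("house",H)):
        q=Q[:,:2].astype(np.float32); print(n,len(q),cv2.minAreaRect(q), q.min(0),q.max(0))
    # blue cap of loaded tube
    col=im[uv[k][:,1],uv[k][:,0]].astype(int); b=(col[:,0]-col[:,2]>60)&(P[:,2]>.05)
    print("cap",b.sum(),P[b].mean(0))
E
```

```text
scene blue [0.5276 0.099  0.0137] [ 0.99    0.1407 -0.0024] 0.0008266378421699404 -0.06129906546218153 0.08647662898488179 mid [0.5401 0.1008 0.0136] [-0.0607  0.0813]
base 2782 ((0.6767454147338867, -0.2915065884590149), (0.3325378894805908, 0.37070736289024353), 78.82134246826172) [ 0.4648 -0.422 ] [ 0.8437 -0.0946]
house 898 ((0.6271984577178955, -0.23638670146465302), (0.4588595926761627, 0.20293273031711578), 51.29426956176758) [ 0.4762 -0.4348] [ 0.8498 -0.1208]
cap 73 [ 0.5131 -0.2586  0.1511]
side blue [0.5368 0.098  0.0142] [ 0.99    0.1407 -0.0034] 0.0009120477503139681 -0.06699770632506888 0.0818967357444761 mid [0.5442 0.0991 0.0141] [-0.0663  0.0783]
base 2191 ((0.6650791168212891, -0.29058167338371277), (0.3362264633178711, 0.3394676744937897), 78.64280700683594) [ 0.468  -0.4575] [ 0.8445 -0.0948]
house 873 ((0.5800707936286926, -0.3058300018310547), (0.2621972858905792, 0.15904833376407623), 74.42012023925781) [ 0.4771 -0.437 ] [ 0.6884 -0.1665]
cap 54 [ 0.5155 -0.2583  0.1524]
```

```bash
python3 - <<'E'
from h import *
np.set_printoptions(precision=4,suppress=True)
for c in ["scene","side"]:
    z=np.load(f"rot_{c}.npz"); P=z["P"]
    # loaded tube
    k=(P[:,2]>.125)&(P[:,1]<-.2)&(P[:,1]>-.32)&(P[:,0]<.72)
    Q=P[k]; cc=np.array([.57,-.255,.145]);a=np.array([1,.1,0.])
    for th in (.03,.02,.018,.017):
        r=Q-cc; s=r@a; rad=np.linalg.norm(r-np.outer(s,a),axis=1)
        kk=(rad<th)&(s>-.07)&(s<.11); cc,a,e=fitcyl(Q[kk],0.014,cc,a)
    r=Q-cc; s=r@a; rad=np.linalg.norm(r-np.outer(s,a),axis=1); s=s[abs(rad-.014)<.003]
    print(c,"loaded",cc,a,e,kk.sum(),"tilt",np.arcsin(a[2]),"yaw",np.arctan2(a[1],a[0]),np.percentile(s,[1,99]))
    # post: top 144mm
    k=(P[:,1]>-.18)&(P[:,2]>.03)&(P[:,2]<.11)&(P[:,0]<.7); q=P[k]
    print("post",len(q),np.percentile(q,[2,50,98],axis=0))
    # housing top
    k=(abs(P[:,2]-.16)<.003)&(P[:,1]<-.3)&(P[:,0]<.7); print("house",cv2.minAreaRect(P[k][:,:2].astype(np.float32)))
    k=(abs(P[:,2]-.015)<.003)&(P[:,0]<.72); print("base",cv2.minAreaRect(P[k][:,:2].astype(np.float32)))
E
```

```text
scene loaded [ 0.5707 -0.2746  0.1485] [ 0.9733 -0.2     0.1125] 0.0014013645774555283 591 tilt 0.1127780918159332 yaw -0.20261653658821702 [-0.0704  0.1016]
post 420 [[ 0.5802 -0.1178  0.0315]
 [ 0.5953 -0.1121  0.0708]
 [ 0.6209 -0.1074  0.1087]]
house ((0.547339677810669, -0.3812611699104309), (0.08491187542676926, 0.13270029425621033), 77.85887908935547)
base ((0.5697789192199707, -0.2703346014022827), (0.33351844549179077, 0.15021710097789764), 78.37324523925781)
side loaded [ 0.5713 -0.2745  0.1471] [ 0.9836 -0.162   0.0792] 0.0018397528076573386 312 tilt 0.07930346022845737 yaw -0.16319644552612386 [-0.0676  0.0975]
post 330 [[ 0.5835 -0.12    0.032 ]
 [ 0.6029 -0.1142  0.0718]
 [ 0.627  -0.1088  0.1088]]
house ((0.5490780472755432, -0.3850795328617096), (0.0880618467926979, 0.13638198375701904), 78.99039459228516)
base ((0.5734975934028625, -0.27070510387420654), (0.33426862955093384, 0.15150457620620728), 78.2222671508789)
```

```bash
cat >> h.py <<'E'
def pose():
    o=bot.get_obs(); return np.array(o["eef_pos"]),qR(o["tool_rot"])
def Rtool(yaw_lane,tilt=0.):
    # lane x dir yaw, carriage tilt (positive=back lowered); tool z = -lane z, tool y = -lane x
    L=R.from_euler('z',yaw_lane)*R.from_euler('y',tilt)
    M=L.as_matrix(); return R.from_matrix(np.stack([-M[:,1],-M[:,0],-M[:,2]],1))
def row(pt,Rt):
    p,r=pose(); d=r.inv().apply(np.array(pt)-p)*100; w=(r.inv()*Rt).as_rotvec()
    print("row",np.round(d,2),np.round(w,4),"dist mm",np.linalg.norm(d)*10,"ang",np.degrees(np.linalg.norm(w)))
E
python3 - <<'E'
from h import *
np.set_printoptions(precision=4,suppress=True)
p,r=pose(); K,Rm,t=cam("wrist"); C=-Rm.T@t
print("cam in tool",r.inv().apply(C-p),"cam axes in tool\n",r.inv().as_matrix()@Rm.T)
ex=np.array([np.cos(-.203),np.sin(-.203),0]);ey=np.array([-ex[1],ex[0],0])
lane=np.array([.571,-.2745,.0]); lane=lane+ey*.085
print("free lane approx",lane)
row([*(lane[:2]-.02*ex[:2]),.33],Rtool(-.203))
E
```

```text
cam in tool [-0.0002 -0.0693 -0.1427] cam axes in tool
 [[ 1.      0.0004 -0.0012]
 [-0.      0.9619  0.2735]
 [ 0.0012 -0.2735  0.9619]]
free lane approx [ 0.5881 -0.1912  0.    ]
row [-26.36 -43.47  -9.87] [-0.     -0.      0.6427] dist mm 517.8882934020587 ang 36.82664069278098
```

```bash
python3 -m creep '[[[-26.4,-43.5,-9.9,0,0,0.643,1],[-26.4,-43.5,-9.9,0,0,0.643,1],[-26.4,-43.5,-9.9,0,0,0.643,1],[-26.4,-43.5,-9.9,0,0,0.643,1],[-26.4,-43.5,-9.9,0,0,0.643,1],[-26.4,-43.5,-9.9,0,0,0.643,1],[-26.4,-43.5,-9.9,0,0,0.643,1],[-26.4,-43.5,-9.9,0,0,0.643,1],[-26.4,-43.5,-9.9,0,0,0.643,1],[-26.4,-43.5,-9.9,0,0,0.643,1]]]'
python3 - <<'E'
from h import *
im,d=bot.read_camera("wrist"); K,Rm,t=cam("wrist"); p,r=pose()
np.savez("w1.npz",im=im,d=d,K=K,Rm=Rm,t=t); cv2.imwrite("pics/w1.png",im); print(p,r.as_matrix())
E
```

```text
t: 2.9
eef_pos: [0.5692, -0.1855, 0.3304]
tool_rot: [0.0, -0.633, 0.774, -0.0]
contact_force: [-0.9, -0.0, -0.2]
gripper_width: 1.002
[ 0.56809594 -0.18770719  0.33002218] [[-2.02230640e-01 -9.79337653e-01 -7.28309360e-04]
 [-9.79337480e-01  2.02231200e-01 -8.01471202e-04]
 [ 9.32197801e-04  5.51178619e-04 -9.99999414e-01]]
```

View pics/w1.png

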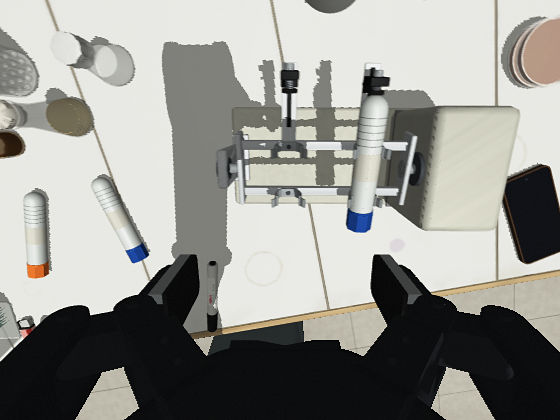

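The wrist view shows the free lane with its clips at (289,145) and (288,193), and the black end stop at (290,75). The loaded tube is at (367,160), and the blue tube to pick up is at (120,218).

```bash
python3 - <<'E'
from h import *
np.set_printoptions(precision=4,suppress=True)
z=np.load("w1.npz"); im,d,K,Rm,t=[z[k] for k in("im","d","K","Rm","t")]
v,u=np.nonzero(d>0); zz=d[v,u]; P=(np.stack([(u-K[0,2])/K[0,0]*zz,(v-K[1,2])/K[1,1]*zz,zz],1)-t)@Rm
# loaded tube
k=(P[:,2]>.125)&(P[:,1]<-.2)&(P[:,1]>-.34)&(P[:,0]<.72)&(P[:,0]>.45); Q=P[k]
cc=np.array([.57,-.2745,.145]);a=np.array([.979,-.203,0.1])
for th in(.02,.018,.017):
    r=Q-cc; s=r@a; rad=np.linalg.norm(r-np.outer(s,a),axis=1); kk=(rad<th)&(s>-.07)&(s<.08); cc,a,e=fitcyl(Q[kk],.014,cc,a)
s=((Q-cc)@a)[kk]; print("loaded",cc,a,e,kk.sum(),"tilt",-np.arcsin(a[2]),"yaw",np.arctan2(a[1],a[0]))
yaw=-.203; ex=np.array([np.cos(yaw),np.sin(yaw),0]);ey=np.array([-ex[1],ex[0],0])
# base/housing rects
for h in(.015,.16):
    k=(abs(P[:,2]-h)<.004)&(P[:,0]<.78)&(P[:,0]>.43)&(P[:,1]<-.05)&(P[:,1]>-.55)
    rc=cv2.minAreaRect(P[k][:,:2].astype(np.float32)); print(h,rc)
# end plate / rails in coordinates of tentative rotator frame
O=np.array([.571,-.27,0]); q=np.stack([(P-O)@ex,(P-O)@ey,P[:,2]],1)
k=(q[:,2]>.09)&(abs(q[:,0])<.14)&(q[:,1]<.17)&(q[:,1]>-.13)
np.savez("w1q.npz",q=q[k],u=u[k],v=v[k])
X=np.full((420,560,3),np.nan); X[v[k],u[k]]=q[k]
for (cu,cv) in [(289,70),(289,80),(289,90),(289,100),(289,115),(289,145),(289,150),(288,193),(289,198),(240,140),(240,170),(240,200),(310,146),(310,191),(340,146),(340,191),(225,168)]:
    w=X[cv-1:cv+2,cu-1:cu+2].reshape(-1,3); print(cu,cv,np.nanmedian(w,0))
# crop
cv2.imwrite("pics/w1c.png",cv2.resize(im[50:215,215:425],None,fx=3.6,fy=3.6,interpolation=cv2.INTER_CUBIC))
E
```

```text
loaded [ 0.5687 -0.2773  0.1519] [ 0.9644 -0.2036  0.1688] 0.0004745749447498844 3123 tilt -0.16964758650375766 yaw -0.20802375276470236
0.015 ((0.6223632097244263, -0.3530493676662445), (0.4644647240638733, 0.28969311714172363), 76.93245697021484)
0.16 ((0.5782871246337891, -0.3091422915458679), (0.260006844997406, 0.15714269876480103), 74.50687408447266)
289 70 [0.098  0.0761 0.1797]
289 80 [0.0904 0.076  0.1732]
289 90 [0.0814 0.076  0.1748]
289 100 [0.0747 0.0755 0.1439]
289 115 [0.0596 0.0754 0.1406]
289 145 [0.0278 0.0754 0.1433]
289 150 [0.0227 0.0753 0.142 ]
288 193 [-0.0291  0.0762  0.1335]
289 198 [nan nan nan]
240 140 [0.0332 0.1295 0.1435]
240 170 [-0.0003  0.131   0.1426]
240 200 [-0.0373  0.1337  0.1354]
310 146 [0.0263 0.0516 0.1387]
310 191 [-0.0279  0.0495  0.1285]
340 146 [0.0263 0.0178 0.1392]
340 191 [-0.0279  0.0133  0.1291]
225 168 [0.0021 0.1479 0.1427]<stdin>:22: RuntimeWarning: All-NaN slice encountered
```

View pics/w1c.png

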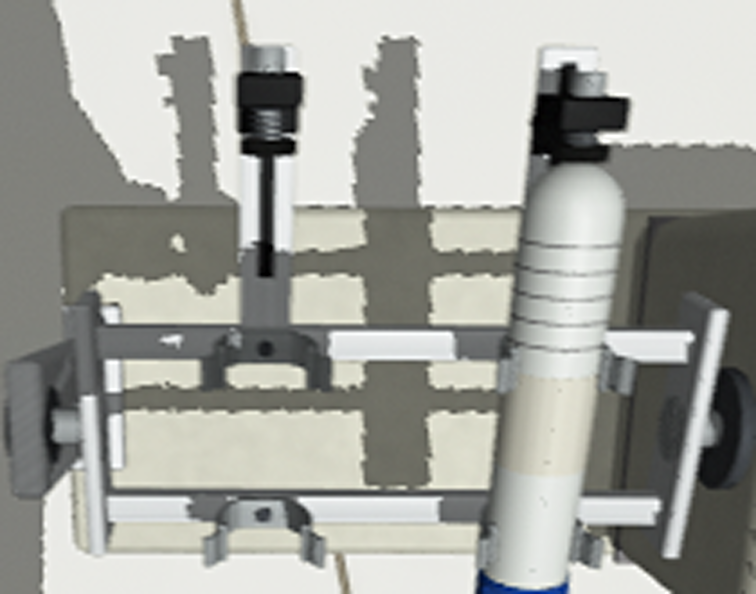

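```bash
python3 - <<'E'
from h import *
np.set_printoptions(precision=4,suppress=True)
z=np.load("w1.npz"); im,d,K,Rm,t=[z[k] for k in("im","d","K","Rm","t")]
v,u=np.nonzero(d>0); zz=d[v,u]; P=(np.stack([(u-K[0,2])/K[0,0]*zz,(v-K[1,2])/K[1,1]*zz,zz],1)-t)@Rm
yaw=-.205; ex=np.array([np.cos(yaw),np.sin(yaw),0]);ey=np.array([-ex[1],ex[0],0])
O=np.array([.571,-.27,0]); q=np.stack([(P-O)@ex,(P-O)@ey,P[:,2]],1)
# rails: between y=-.0 +.055 and .1..0.12
k=(((q[:,1]>.015)&(q[:,1]<.052))|((q[:,1]>.098)&(q[:,1]<.122)))&(q[:,2]>.115)&(abs(q[:,0])<.045)
r=q[k]
for s in(1,-1):
    w=r[(r[:,0]*s>0)]; 
    for lo,hi in((.015,.052),(.098,.122)):
        g=w[(w[:,1]>lo)&(w[:,1]<hi)]; 
        if len(g)>5: print("rail",s,len(g),"x",np.percentile(g[:,0],[2,50,98]),"z",np.percentile(g[:,2],[2,50,98]))
A=np.c_[r,np.ones(len(r))][:, [0,1,3]]; 
sol=least_squares(lambda p:A@p-r[:,2],[0,0,.13],loss='soft_l1',f_scale=.001).x; print("rail plane slope x,y,z0",sol,"tilt",-np.arctan(sol[0]))
tilt=-.175; c=np.array([-.004,.076,.1517]); lx=np.array([np.cos(tilt),0,-np.sin(tilt)]);lz=np.array([np.sin(tilt),0,np.cos(tilt)])
L=np.stack([(q-c)@lx,q[:,1]-c[1],(q-c)@lz],1)
X=np.full((420,560,3),np.nan); X[v,u]=L
for vv in range(62,106,2): print(vv,X[vv,289],im[vv,289])
k=(abs(L[:,0])<.045)&(abs(L[:,1])<.035)&(L[:,2]>-.013)&(L[:,2]<.03)
for s in(1,-1):
    g=L[k&(L[:,0]*s>.01)]; print("clip",len(g),g.min(0),g.max(0),np.median(g,0))
# blue tube
k=(P[:,2]>.006)&(P[:,2]<.05)&(P[:,0]>.43)&(P[:,0]<.65)&(P[:,1]>.05)&(P[:,1]<.15); Q=P[k]
cc=np.array([.541,.1,.014]);a=np.array([.99,.14,0])
for th in(.025,.018,.017):
    r=Q-cc; s=r@a; rad=np.linalg.norm(r-np.outer(s,a),axis=1); kk=(rad<th); cc,a,e=fitcyl(Q[kk],.014,cc,a)
s=((Q-cc)@a)[kk]; print("blue",cc,a,e,kk.sum(),np.percentile(s,[0,1,99,100]),"mid",cc+a*(s.max()+s.min())/2,"yaw",np.arctan2(a[1],a[0]))
E
```

```text
rail 1 330 x [0.0228 0.0284 0.0327] z [0.1344 0.1388 0.1405]
rail 1 359 x [0.     0.0239 0.0326] z [0.1363 0.1397 0.4334]
rail -1 14711 x [-0.0301 -0.0112 -0.0024] z [0.3442 0.4006 0.4243]
rail -1 6275 x [-0.025  -0.0031 -0.0002] z [0.1289 0.4167 0.4318]
rail plane slope x,y,z0 [0.3151 0.1269 0.403 ] tilt -0.3052627525440253
62 [ 0.1121 -0.     -0.0213] [198 203 201]
64 [0.1102 0.0003 0.0046] [168 167 162]
66 [0.1085 0.0003 0.0047] [176 176 169]
68 [0.1068 0.0003 0.005 ] [145 145 140]
70 [0.1052 0.0003 0.01  ] [46 45 43]
72 [0.1035 0.0003 0.0104] [38 38 37]
74 [0.1018 0.0003 0.0104] [36 37 35]
76 [0.1001 0.0003 0.0099] [38 37 37]
78 [0.0985 0.0003 0.0122] [38 38 37]
80 [0.0965 0.0002 0.0055] [71 66 63]
82 [0.0948 0.0002 0.0047] [107 104  99]
84 [0.093  0.0002 0.0049] [109 107 104]
86 [0.0911 0.0001 0.0021] [142 142 137]
88 [0.0894 0.0001 0.0034] [131 130 125]
90 [0.0878 0.0001 0.0069] [24 25 24]
92 [0.0861 0.0001 0.0074] [20 22 20]
94 [ 0.0819 -0.0003 -0.0213] [36 35 34]
96 [ 0.0799 -0.0003 -0.0218] [34 33 32]
98 [ 0.078  -0.0003 -0.0211] [34 33 32]
100 [ 0.0759 -0.0003 -0.0216] [32 32 32]
102 [ 0.0739 -0.0003 -0.0218] [31 32 31]
104 [ 0.072  -0.0004 -0.0211] [31 30 30]
clip 252 [ 0.0226 -0.0177 -0.013 ] [0.0346 0.0193 0.0173] [ 0.029  -0.0023  0.0097]
clip 199 [-0.0337 -0.0174 -0.013 ] [-0.0207  0.0194  0.0171] [-0.0264 -0.0081  0.0094]
blue [0.5412 0.0987 0.014 ] [ 0.9894  0.145  -0.0077] 0.0005665932370803334 1748 [-0.0732 -0.0715  0.0731  0.0762] mid [0.5427 0.0989 0.014 ] yaw 0.14554553089212396
```

```bash
python3 - <<'E'
from h import *
np.set_printoptions(precision=4,suppress=True)
row([.534,.098,.13],Rtool(.145))
z=np.load("w1.npz"); im,d,K,Rm,t=[z[k] for k in("im","d","K","Rm","t")]
v,u=np.nonzero(d>0); zz=d[v,u]; P=(np.stack([(u-K[0,2])/K[0,0]*zz,(v-K[1,2])/K[1,1]*zz,zz],1)-t)@Rm
yaw=-.205; ex=np.array([np.cos(yaw),np.sin(yaw),0]);ey=np.array([-ex[1],ex[0],0])
O=np.array([.571,-.27,0]); q=np.stack([(P-O)@ex,(P-O)@ey,P[:,2]],1)
for lo,hi in((.015,.052),(.098,.122)):
  for s in(1,-1):
    g=q[(q[:,1]>lo)&(q[:,1]<hi)&(q[:,2]>.118)&(q[:,2]<.15)&(abs(q[:,0]*s-.028)<.009)]
    print(lo,s,len(g),"x",np.percentile(g[:,0],[2,50,98]),"z",np.percentile(g[:,2],[2,50,98]))
r=q[(((q[:,1]>.015)&(q[:,1]<.052))|((q[:,1]>.098)&(q[:,1]<.122)))&(q[:,2]>.12)&(q[:,2]<.148)&(abs(q[:,0])<.045)]
A=np.c_[r[:,:2],np.ones(len(r))]
print(least_squares(lambda p:A@p-r[:,2],[0.17,0,.13],loss='soft_l1',f_scale=.0005).x,len(r))
# housing axis yaw
for h in(.16,):
    k=(abs(q[:,2]-h)<.003)&(q[:,1]<-.07)&(q[:,1]>-.19)&(abs(q[:,0])<.09); rc=cv2.minAreaRect(q[k][:,:2].astype(np.float32)); print(rc)
E
```

```text
row [-27.31   9.11  19.98] [ 0.0007 -0.0008 -0.3486] dist mm 350.4283146456725 ang 19.975434468428414
0.015 1 330 x [0.0228 0.0284 0.0327] z [0.1344 0.1388 0.1405]
0.015 -1 277 x [-0.032  -0.0266 -0.0223] z [0.1246 0.1284 0.1304]
0.098 1 208 x [0.0227 0.0278 0.0327] z [0.1361 0.1387 0.1402]
0.098 -1 194 x [-0.0321 -0.0257 -0.0217] z [0.1226 0.1285 0.1303]
[ 0.1871 -0.0005  0.1336] 1009
((-0.00014263391494750977, -0.11956319212913513), (0.134348526597023, 0.0854460671544075), 0.0742122232913971)
```

```bash
python3 -m creep '[[[-27.3,9.1,20,0,0,-0.349,1],[-27.3,9.1,20,0,0,-0.349,1],[-27.3,9.1,20,0,0,-0.349,1],[-27.3,9.1,20,0,0,-0.349,1],[-27.3,9.1,20,0,0,-0.349,1],[-27.3,9.1,20,0,0,-0.349,1],[-27.3,9.1,20,0,0,-0.349,1],[-27.3,9.1,20,0,0,-0.349,1]]]'
python3 - <<'E'
from h import *
np.set_printoptions(precision=4,suppress=True)
im,d=bot.read_camera("wrist"); cv2.imwrite("pics/w2.png",im); p,r=pose(); print(p)
P,uv=unproj("wrist",d)
k=(P[:,2]>.006)&(P[:,2]<.05)&(P[:,0]>.43)&(P[:,0]<.65)&(P[:,1]>.05)&(P[:,1]<.15); Q=P[k]
cc=np.array([.541,.1,.014]);a=np.array([.99,.14,0])
for th in(.025,.018,.017):
    rr=Q-cc; s=rr@a; rad=np.linalg.norm(rr-np.outer(s,a),axis=1); kk=(rad<th); cc,a,e=fitcyl(Q[kk],.014,cc,a)
s=((Q-cc)@a)[kk]; print("blue",cc,a,e,kk.sum(),np.percentile(s,[0,1,99,100]),"mid",cc+a*(s.max()+s.min())/2,"yaw",np.arctan2(a[1],a[0]))
row([.534,.098,.003],Rtool(.145))
E
```

```text
t: 3.95
eef_pos: [0.535, 0.0961, 0.1304]
tool_rot: [0.001, 0.756, -0.655, 0.001]
contact_force: [1.3, -0.1, 0.4]
gripper_width: 0.998
[0.5353 0.0961 0.1308]
blue [0.5409 0.1006 0.0145] [ 0.9897  0.1434 -0.0065] 0.00039311242012632017 4999 [-0.0722 -0.0703  0.0746  0.0773] mid [0.5435 0.101  0.0145] yaw 0.14385205006656027
row [-0.22  0.11 12.78] [-0.0007 -0.0014 -0.0032] dist mm 127.78476875362568 ang 0.20377182731243818
```

View pics/w2.png

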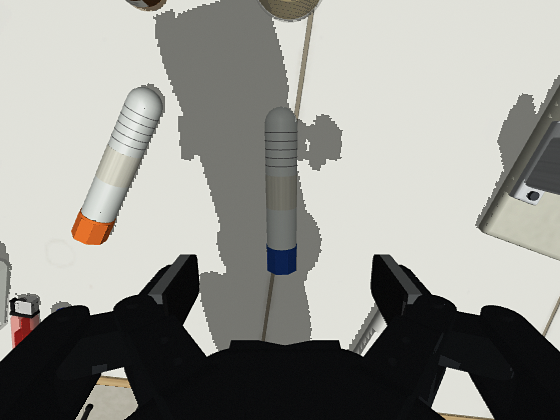

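The blue tube is centred between the jaws: middle at (281,190), cap at (282,260).

```bash
python3 -m creep '[[[-0.37,0,6,0,0,0,1],[-0.37,0,12.0,0,0,0,1],[-0.37,0,12.8,0,0,0,1],[-0.37,0,12.8,0,0,0,1],[-0.37,0,12.8,0,0,0,0],[-0.37,0,12.8,0,0,0,0],[-0.37,0,12.8,0,0,0,0],[-0.37,0,12.8,0,0,0,0],[-0.37,0,12.8,0,0,0,0],[-0.37,0,12.8,0,0,0,0]]]' 60
```

```text
t: 5.25
eef_pos: [0.5348, 0.1029, 0.0034]
tool_rot: [-0.001, 0.757, -0.654, 0.001]
contact_force: [-0.8, -1.0, 8.3]
gripper_width: 0.304
```

```bash
python3 -m creep '[[[0,0,-2,0,0,0,0],[0,0,-6,0,0,0,0],[0,0,-12,0,0,0,0],[0,0,-18,0,0,0,0],[0,0,-20,0,0,0,0],[0,0,-20,0,0,0,0],[0,0,-20,0,0,0,0]]]' 80
python3 - <<'E'
from h import *
np.set_printoptions(precision=4,suppress=True)
im,d=bot.read_camera("wrist"); cv2.imwrite("pics/w3.png",im); p,r=pose(); o=bot.get_obs(); print(p,o["gripper_width"],o["contact_force"],o["torque"])
P,uv=unproj("wrist",d); T=r.inv().apply(P-p)
k=(abs(T[:,0])<.02)&(abs(T[:,1])<.1)&(T[:,2]<.03)&(T[:,2]>-.04)&(T[:,1]<-.015); Q=T[k]
cc=np.array([0,0,-.011]);a=np.array([0,-1.,0])
for th in(.02,.018,.017):
    rr=Q-cc; s=rr@a; rad=np.linalg.norm(rr-np.outer(s,a),axis=1); kk=(rad<th); cc,a,e=fitcyl(Q[kk],.014,cc,a)
s=((Q-cc)@a)[kk]; print("tube in tool",cc,a,e,kk.sum(),np.percentile(s,[0,1,99,100]))
im,d=bot.read_camera("side"); cv2.imwrite("pics/d3.png",im)
E
```

```text
t: 6.12
eef_pos: [0.5331, 0.1024, 0.201]
tool_rot: [0.001, 0.757, -0.654, -0.001]
contact_force: [-0.5, -0.0, -0.4]
gripper_width: 0.302
[0.533  0.1024 0.2006] 0.2976155890912789 [-0.199   0.1155 -0.5155] [-0.0408 -0.074   0.009 ]
tube in tool [-0.0004  0.     -0.0116] [ 0.0012 -0.9995  0.0311] 0.0004148796295343777 9383 [0.0146 0.0155 0.0809 0.0829]
```

View pics/w3.png

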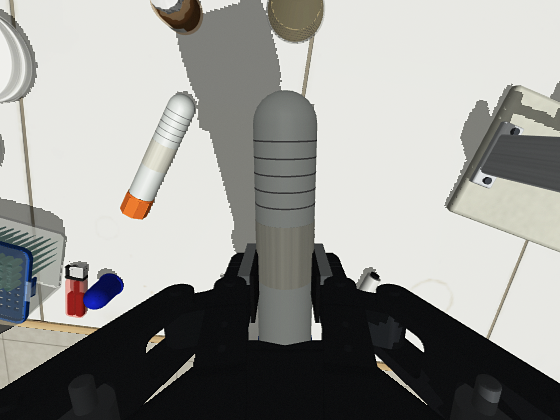

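```bash
cat >> h.py <<'E'
YAW,TILT=-.205,-.178
ex=np.array([np.cos(YAW),np.sin(YAW),0]);ey=np.array([-ex[1],ex[0],0])
LC=np.array([.571,-.27,0])+ex*-.0039+ey*.077+np.array([0,0,.152])
LM=(R.from_euler('z',YAW)*R.from_euler('y',TILT)).as_matrix()
def lane(P): return (np.atleast_2d(P)-LC)@LM
def target(mx,my,h,s_mid=.008,ct=(-.0004,0,-.0116),droop=.028):
    Rt=Rtool(YAW,TILT)*R.from_euler('x',droop)
    at=np.array([0,-np.cos(droop),np.sin(droop)])
    mid_t=np.array(ct)+at*s_mid
    pt=LC+LM@np.array([mx,my,h])-Rt.apply(mid_t); return pt,Rt
def tube_in_tool(d,c="wrist"):
    p,r=pose(); P,uv=unproj(c,d); T=r.inv().apply(P-p)
    Q=T[(abs(T[:,0])<.02)&(abs(T[:,1])<.1)&(T[:,2]<.03)&(T[:,2]>-.04)&(T[:,1]<-.015)]
    cc=np.array([0,0,-.011]);a=np.array([0,-1.,0])
    for th in(.02,.018,.017):
        rr=Q-cc; s=rr@a; rad=np.linalg.norm(rr-np.outer(s,a),axis=1); kk=(rad<th); cc,a,e=fitcyl(Q[kk],.014,cc,a)
    s=((Q-cc)@a)[kk]; return p,r,cc,a,s.max()
E
python3 - <<'E'
from h import *
np.set_printoptions(precision=4,suppress=True)
print(LC); pt,Rt=target(0,0,.08); print(pt); row(pt,Rt)
E
```

```text
[ 0.5829 -0.1938  0.152 ]
[ 0.5635 -0.1902  0.218 ]
row [29.39  1.24 -1.73] [0.2069 0.0353 0.3498] dist mm 294.7134239580469 ang 23.371406920789163
```

View pics/d3.png

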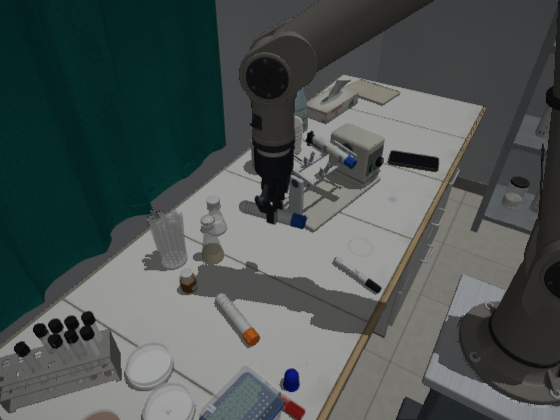

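The side view shows the tube held in the gripper at about (275,215), cap towards the robot. I'll take it over the lane now.

```bash
python3 -m creep '[[[29.4,1.2,-3.7,0.207,0.035,0.35,0],[29.4,1.2,-3.7,0.207,0.035,0.35,0],[29.4,1.2,-3.7,0.207,0.035,0.35,0],[29.4,1.2,-3.7,0.207,0.035,0.35,0],[29.4,1.2,-3.7,0.207,0.035,0.35,0],[29.4,1.2,-1.7,0.207,0.035,0.35,0],[29.4,1.2,-1.7,0.207,0.035,0.35,0],[29.4,1.2,-1.7,0.207,0.035,0.35,0],[29.4,1.2,-1.7,0.207,0.035,0.35,0],[29.4,1.2,-1.7,0.207,0.035,0.35,0]]]' 
python3 - <<'E'
from h import *
np.set_printoptions(precision=4,suppress=True)
im,d=bot.read_camera("wrist"); cv2.imwrite("pics/w4.png",im); p,r,cc,a,s=tube_in_tool(d); print("tool",p,cc,a,s)
A=r.apply(a)@LM; m=lane(r.apply(cc+a*(s-.075))+p); print("tube mid in lane",m,"dir",A, bot.get_obs()["contact_force"])
P,uv=unproj("wrist",d); L=lane(P)
X=np.full((420,560,3),np.nan); X[uv[:,1],uv[:,0]]=L
k=(abs(L[:,1])<.012)&(L[:,2]>-.012)&(L[:,2]<.02)&(L[:,0]>.05)&(L[:,0]<.13); print("stop",k.sum(),L[k].min(0),np.percentile(L[k],[5,50,95],axis=0))
k=(abs(L[:,0]-.028)<.012)&(abs(L[:,1])<.03)&(L[:,2]>-.012)&(L[:,2]<.025); print("clipback",k.sum(),L[k].min(0),L[k].max(0))
im,d=bot.read_camera("scene"); cv2.imwrite("pics/s4.png",cv2.resize(im[90:250,250:440],None,fx=4,fy=3.6))
E
```

```text
t: 7.48
eef_pos: [0.5652, -0.1894, 0.2198]
tool_rot: [0.067, -0.628, 0.771, -0.081]
contact_force: [0.3, -0.0, -0.3]
gripper_width: 0.299
tool [ 0.5651 -0.1896  0.2197] [-0.0004  0.     -0.0117] [ 0.0021 -0.9995  0.0316] 0.08292599899636849
tube mid in lane [[0.0016 0.0009 0.0816]] dir [ 1.     -0.002  -0.0001] [ 1.3857 -0.6489 -1.4074]
stop 828 [ 0.0866 -0.0065 -0.0113] [[ 0.0884 -0.0051 -0.0009]
 [ 0.0992  0.0026  0.0075]
 [ 0.1102  0.0099  0.011 ]]Traceback (most recent call last):
  File "<stdin>", line 8, in <module>
    return umr_minimum(a, axis, None, out, keepdims, initial, where)
ValueError: zero-size array to reduction operation minimum which has no identity
```

View pics/w4.png

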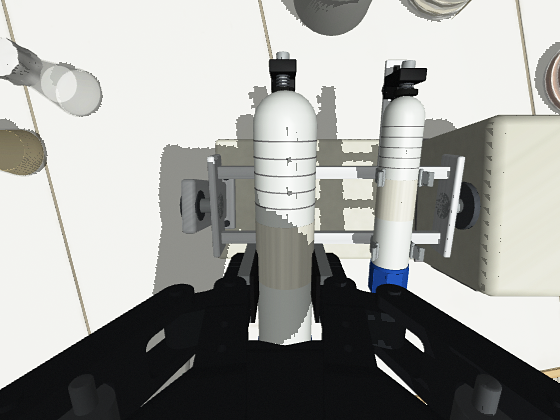

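```bash
python3 - <<'E'
from h import *
np.set_printoptions(precision=4,suppress=True)
z=np.load("w1.npz"); im,d,K,Rm,t=[z[k] for k in("im","d","K","Rm","t")]
v,u=np.nonzero(d>0); zz=d[v,u]; P=(np.stack([(u-K[0,2])/K[0,0]*zz,(v-K[1,2])/K[1,1]*zz,zz],1)-t)@Rm
def rep(n,L):
    for lo,hi in((.083,.089),(.090,.095),(.096,.104)):
        g=L[(abs(L[:,1])<.02)&(L[:,2]>-.008)&(L[:,2]<.02)&(L[:,0]>lo)&(L[:,0]<hi)]
        if len(g): print(n,lo,len(g),"y",g[:,1].min(),g[:,1].max(),"xmin",g[:,0].min(),"zmax",g[:,2].max())
rep("w1",lane(P))
L=lane(P)
for s in(1,-1):
    g=L[(abs(L[:,0]-s*.028)<.008)&(abs(L[:,1])<.03)&(L[:,2]>-.005)&(L[:,2]<.03)]; print("clip",s,len(g),np.percentile(g,[1,99],axis=0))
im,d=bot.read_camera("wrist"); P,uv=unproj("wrist",d); rep("w4",lane(P))
im,d=bot.read_camera("scene"); cv2.imwrite("pics/s4.png",cv2.resize(im[90:250,250:440],None,fx=4,fy=3.6)); P,uv=unproj("scene",d); rep("scene",lane(P))
im,d=bot.read_camera("side"); P,uv=unproj("side",d); rep("side",lane(P)); cv2.imwrite("pics/d4.png",cv2.resize(im[95:235,250:410],None,fx=4.5,fy=4))
E
```

```text
w1 0.083 66 y -0.007805059516912884 0.00787582997239277 xmin 0.08560608090235927 zmax 0.008619969384500742
w1 0.09 51 y -0.004814810683975631 0.003949274918302536 xmin 0.09009253405681797 zmax 0.005784222618793613
w1 0.096 163 y -0.009111364807137253 0.008599973082636051 xmin 0.09627766520179437 zmax 0.011667083340168232
clip 1 175 [[ 0.0225 -0.0187 -0.0041]
 [ 0.0343  0.0182  0.0164]]
clip -1 146 [[-0.0334 -0.0184 -0.003 ]
 [-0.0211  0.0183  0.016 ]]
w4 0.083 64 y -0.004906317194623534 0.010220817629727708 xmin 0.08652269995230125 zmax 0.009111176464652936
w4 0.09 95 y -0.002193021972103067 0.006778885673161048 xmin 0.0900642822971968 zmax 0.006406762083090885
w4 0.096 404 y -0.00623634170048074 0.011322555303354801 xmin 0.09605184471769927 zmax 0.011991836288570468
scene 0.083 24 y -0.0033351981194029833 0.009785732703490667 xmin 0.0830991450462062 zmax 0.00744788610712577
scene 0.09 3 y 0.004527416337174716 0.008011838572858412 xmin 0.09253118757375031 zmax 0.00734851568760625
scene 0.096 40 y -0.004924148822167405 0.014257969394492047 xmin 0.09609844339676407 zmax 0.010580248543235726
side 0.083 7 y -0.0037549009174967078 0.011987237187853208 xmin 0.08774212870639944 zmax 0.004739687612646988
side 0.09 4 y 0.0006145374515537376 0.003600023308518993 xmin 0.09007917390627761 zmax 0.008932608309121074
side 0.096 23 y -0.007053645821635238 0.013165617210491665 xmin 0.09740411905852277 zmax 0.011472959172425473
```

View pics/s4.png

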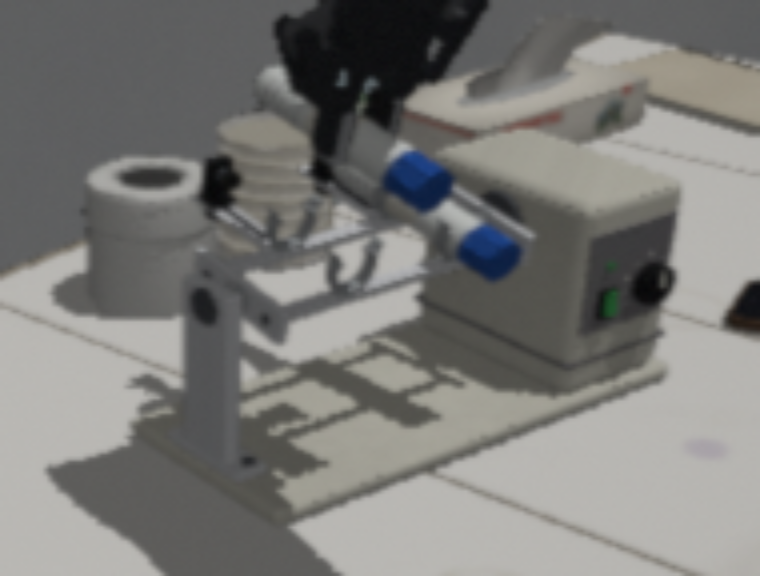

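View pics/d4.png

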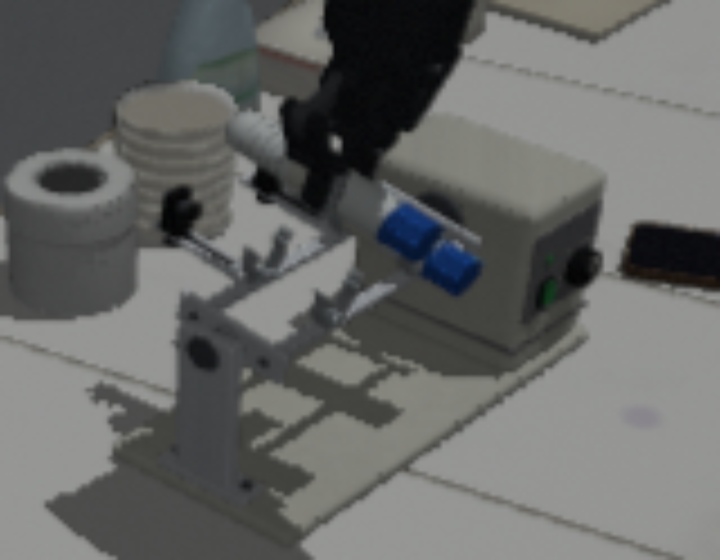

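```bash
cat >> h.py <<'E'
LC=LC+LM@np.array([.001,.0026,.0003])
E
python3 - <<'E'
from h import *
np.set_printoptions(precision=4,suppress=True)
pt,Rt=target(0,0,.024,s_mid=.0079,ct=(-.0004,0,-.0117),droop=.031); row(pt,Rt)
E
```

```text
row [-0.18  0.23  5.71] [-0.0003  0.0016 -0.0004] dist mm 57.167305912262016 ang 0.09554316116018309
```

```bash
python3 -m creep '[[[-0.18,0.1,1.5,0,0,0,0],[-0.18,0.15,3,0,0,0,0],[-0.18,0.2,4.5,0,0,0,0],[-0.18,0.23,5.7,0,0,0,0],[-0.18,0.23,5.7,0,0,0,0],[-0.18,0.23,5.7,0,0,0,0]]]' 80
cat > chk.py <<'E'
from h import *
import sys
np.set_printoptions(precision=4,suppress=True)
n=sys.argv[1]
im,d=bot.read_camera("wrist"); cv2.imwrite(f"pics/w{n}.png",im); p,r,cc,a,s=tube_in_tool(d); print("tool",p,cc,a,s)
A=r.apply(a)@LM; m=lane(r.apply(cc+a*(s-.075))+p); print("tube mid in lane",m,"dir",A,"tool lane",lane(p),"F lane",bot.get_obs()["contact_force"]@LM)
P,uv=unproj("wrist",d); L=lane(P)
g=L[(abs(L[:,1])<.013)&(L[:,2]>-.008)&(L[:,2]<.02)&(L[:,0]>.0965)&(L[:,0]<.104)]; print("stop body y",g[:,1].min(),g[:,1].max(),len(g))
K,Rm,t=cam("wrist")
for c,b in(("scene",(slice(90,250),slice(250,440))),("side",(slice(95,235),slice(250,410)))):
    im,_=bot.read_camera(c); cv2.imwrite(f"pics/{c}{n}.png",cv2.resize(im[b],None,fx=4,fy=4))
E
python3 chk.py 5
```

```text
t: 8.43
eef_pos: [0.5749, -0.1901, 0.1633]
tool_rot: [0.067, -0.627, 0.772, -0.081]
contact_force: [0.2, 0.4, -0.1]
gripper_width: 0.298
tool [ 0.575  -0.1901  0.1636] [-0.0002 -0.     -0.0118] [ 0.0007 -0.9994  0.0344] 0.09691387203774394
tube mid in lane [[ 0.0143 -0.0004  0.0244]] dir [ 1.     -0.0014 -0.0025] tool lane [[-0.0072 -0.0006  0.0126]] F lane [ 0.3068  0.0263 -0.078 ]
stop body y -0.008952236933838006 0.00900439528966615 927
```

View pics/w5.png

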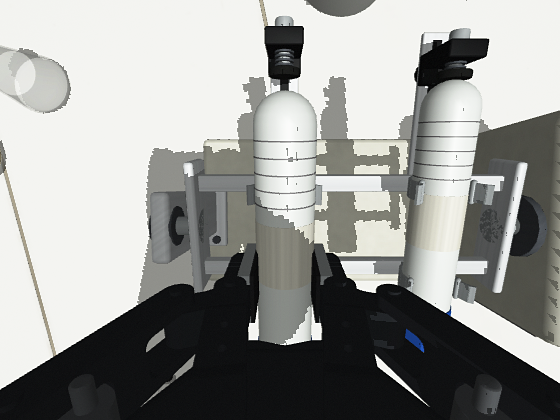

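View pics/scene5.png

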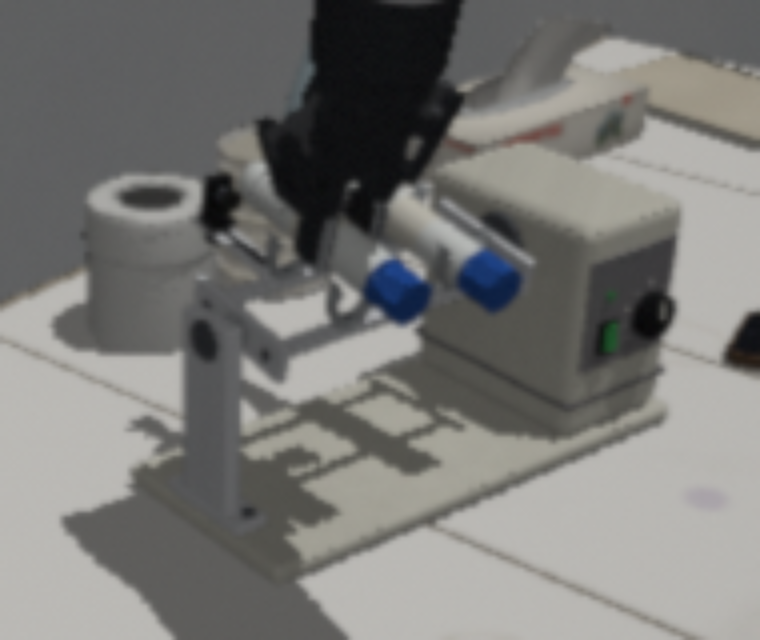

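The wrist view shows the tube at (285,160) over the lane. The stop is centred on it at (284,70), with a clear gap to the tip. Next I'll press it in by small steps.

```bash
python3 -m creep '[[[0,0,0.3,0,0,0,0],[0,0,0.6,0,0,0,0],[0,0,0.9,0,0,0,0],[0,0,1.1,0,0,0,0],[0,0,1.1,0,0,0,0]]]' 110
python3 -m creep '[[[0,0,0.1,0,0,0,0],[0,0,0.2,0,0,0,0],[0,0,0.3,0,0,0,0],[0,0,0.3,0,0,0,0]]]' 110
```

```text
t: 9.2
eef_pos: [0.5776, -0.1905, 0.1533]
tool_rot: [0.067, -0.627, 0.772, -0.081]
contact_force: [-2.2, 0.6, 6.5]
gripper_width: 0.289
t: 9.7
eef_pos: [0.5786, -0.1907, 0.1509]
tool_rot: [0.067, -0.627, 0.772, -0.081]
contact_force: [-3.0, 1.6, 9.0]
gripper_width: 0.289
```

```bash
python3 -m creep '[[[0,0,0.15,0,0,0,0],[0,0,0.3,0,0,0,0],[0,0,0.4,0,0,0,0],[0,0,0.4,0,0,0,0]]]' 110
python3 -m creep '[[[0,0,0.15,0,0,0,0],[0,0,0.3,0,0,0,0],[0,0,0.3,0,0,0,0]]]' 110
python3 chk.py 6
```

```text
t: 10.2
eef_pos: [0.5798, -0.1909, 0.1467]
tool_rot: [0.068, -0.627, 0.771, -0.082]
contact_force: [0.0, 0.4, 5.5]
gripper_width: 0.285
t: 10.58
eef_pos: [0.5801, -0.191, 0.1428]
tool_rot: [0.067, -0.627, 0.771, -0.081]
contact_force: [4.4, -1.3, 0.4]
gripper_width: 0.289
tool [ 0.5801 -0.1909  0.1428] [-0.0012  0.     -0.0122] [ 0.0239 -0.9987  0.0449] 0.1002524030828913
tube mid in lane [[0.019  0.0002 0.0031]] dir [ 0.9996 -0.0242 -0.0117] tool lane [[-0.0058 -0.0003 -0.0088]] F lane [ 4.5812 -0.8317 -3.3703]
stop body y -0.009044588978575406 0.00894762238840282 1332
```

```bash
python3 -m creep '[[[0,0,0.1,0,0,0,0],[0,0,0.2,0,0,0,0],[0,0,0.25,0,0,0,0],[0,0,0.25,0,0,0,0]]]' 110
python3 - <<'E'
from h import *
print(np.round(bot.get_obs()["contact_force"]@LM,2),np.round(lane(pose()[0]),4))
E
```

```text
t: 11.22
eef_pos: [0.5792, -0.1908, 0.14]
tool_rot: [0.066, -0.627, 0.772, -0.08]
contact_force: [3.3, -0.2, 1.1]
gripper_width: 0.286
[3.37 0.48 0.46] [[-0.0072 -0.0004 -0.0113]]
```

```bash
python3 -m creep '[[[0,0,0.1,0,0,0,0],[0,0,0.15,0,0,0,0],[0,0,0.15,0,0,0,0]]]' 110
python3 chk.py 7
python3 -c "
import cv2
im=cv2.imread('pics/w7.png')[30:290,170:400]; cv2.imwrite('pics/w7c.png',cv2.resize(im,None,fx=2.3,fy=2.3,interpolation=2))"
```

```text
t: 11.6
eef_pos: [0.5794, -0.1908, 0.1398]
tool_rot: [0.066, -0.627, 0.772, -0.08]
contact_force: [-3.2, 2.8, 12.4]
gripper_width: 0.288
tool [ 0.5794 -0.1909  0.1398] [-0.0005  0.     -0.0129] [ 0.0042 -0.997   0.0779] 0.10112600798254903
tube mid in lane [[ 0.0186 -0.0001  0.    ]] dir [ 0.9989 -0.0049 -0.0472] tool lane [[-0.0071 -0.0004 -0.0116]] F lane [-2.2575  1.6148 11.9158]
stop body y -0.009033024932510026 0.008971655400722449 1433
```

View pics/w7c.png

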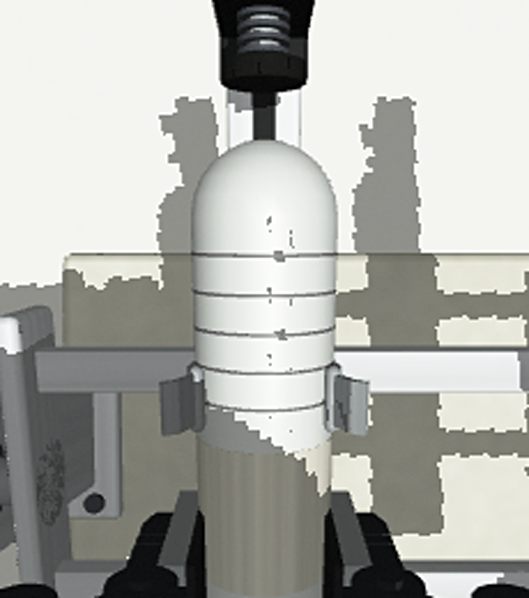

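View pics/scene7.png

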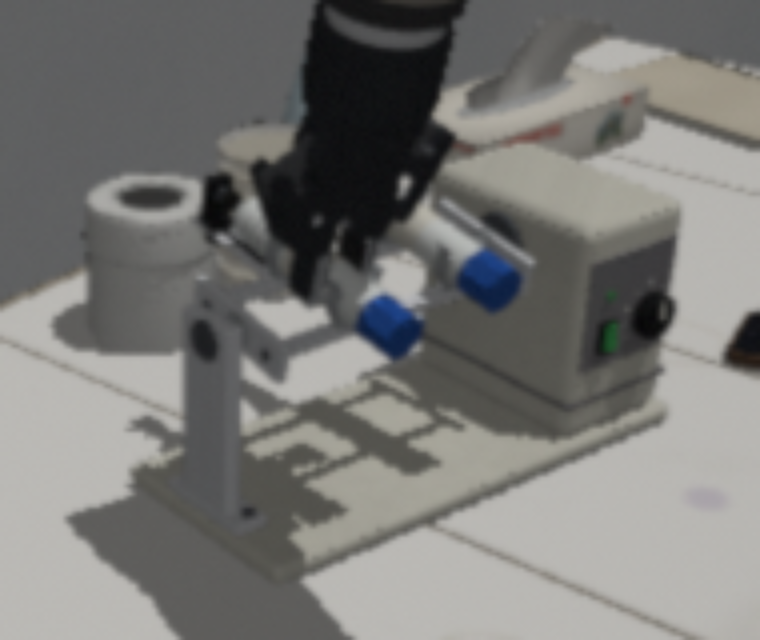

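```bash
cat > seat.py <<'E'
from h import *
np.set_printoptions(precision=4,suppress=True)
im,d=bot.read_camera("wrist"); P,uv=unproj("wrist",d); L=lane(P)
g=L[(L[:,0]>.036)&(L[:,0]<.058)&(abs(L[:,1])<.0135)&(L[:,2]>0)&(L[:,2]<.03)]
c,a,e=fitcyl(g,.014,np.array([.045,0,0]),np.array([1.,0,0])); print("back part axis at",c,"dir",a,e,len(g))
f=L[(L[:,0]>-.02)&(L[:,0]<.02)&(abs(L[:,1])<.012)&(L[:,2]>0)&(L[:,2]<.03)]; 
g2=np.r_[g,f]; c,a,e=fitcyl(g2,.014,np.array([.03,0,0]),np.array([1.,0,0])); print("all: at",c,"dir",a,e,len(f), "z cap/tip", c[2]+a[2]/a[0]*(np.array([-.064,.064])-c[0]))
# dome: fit sphere r14
m=L[(abs(L[:,1])<.012)&(L[:,2]>-.004)&(L[:,2]<.016)&(L[:,0]>.062)&(L[:,0]<.105)]
col=im[uv[:,1],uv[:,0]].astype(int).sum(1); mm=(abs(L[:,1])<.006)&(L[:,2]>-.006)&(L[:,2]<.016)&(L[:,0]>.06)&(L[:,0]<.105)
t=L[mm]; cc=col[mm]; o=np.argsort(t[:,0])
wh=t[(cc>240)]; bk=t[cc<160]
# dome sphere centre x: points on dome
ctr=None
w=L[(col>240)&(abs(L[:,1])<.012)&(L[:,2]>0)&(L[:,2]<.016)&(L[:,0]>.063)&(L[:,0]<.095)]
k=least_squares(lambda q:np.linalg.norm(w-np.array([q[0],q[1],q[2]]),axis=1)-.014,[.061,0,0],loss='soft_l1',f_scale=.001).x
print("dome centre",k,"-> tip x",k[0]+.014,len(w)," buffer min x (black)",np.percentile(bk[bk[:,2]>.0,0],[0,2,10]) if len(bk) else None)
print("tool lane",lane(pose()[0]),"F lane",np.round(bot.get_obs()["contact_force"]@LM,2),"t",bot.get_obs()["t"])
# rails slope near lane
q=L[(abs(abs(L[:,0])-.028)<.006)&(L[:,1]>-.06)&(L[:,1]<-.03)&(L[:,2]>-.03)&(L[:,2]<-.01)]
for s in(1,-1): print("rail",s,np.median(q[q[:,0]*s>0],0))
E
python3 seat.py
```

```text
back part axis at [ 0.045  -0.0002 -0.0005] dir [ 0.9999 -0.0016  0.0114] 0.0003091028311414607 3222
all: at [ 0.03   -0.0001 -0.0006] dir [ 1.     -0.0012  0.0079] 0.00032084406733307817 4098 z cap/tip [-0.0014 -0.0004]
dome centre [ 0.0627 -0.0002 -0.0008] -> tip x 0.07667694407945141 1523  buffer min x (black) [0.0849 0.0852 0.0858]
tool lane [[-0.0071 -0.0004 -0.0117]] F lane [-1.65  2.37 12.83] t 11.8
rail 1 [ 0.0287 -0.0451 -0.0187]
rail -1 [-0.0235 -0.0482 -0.0195]
```

Both ends are home within about 1.5 mm, with hard resistance at 12 N. The tip is at x = 77 mm and the buffer face at about 86 mm, so I'll slide back by feel.

```bash
python3 -m creep '[[[0,-0.1,0,0,0,0,0],[0,-0.2,0,0,0,0,0],[0,-0.3,0,0,0,0,0],[0,-0.3,0,0,0,0,0]]]' 110
python3 seat.py | grep -v rail
python3 -m creep '[[[0,-0.1,0,0,0,0,0],[0,-0.2,0,0,0,0,0],[0,-0.3,0,0,0,0,0],[0,-0.3,0,0,0,0,0]]]' 110
python3 seat.py | grep -v rail
```

```text
t: 12.3
eef_pos: [0.5795, -0.1909, 0.1396]
tool_rot: [0.065, -0.628, 0.772, -0.078]
contact_force: [-13.2, 5.3, 19.2]
gripper_width: 0.289
back part axis at [ 0.045  -0.0002 -0.0007] dir [ 1.     -0.0023  0.0084] 0.0003184220192327912 3259
all: at [ 0.03   -0.0001 -0.0008] dir [ 1.     -0.001   0.0066] 0.0003123510112590941 4081 z cap/tip [-0.0014 -0.0005]
dome centre [ 0.0629 -0.0002 -0.001 ] -> tip x 0.0768535915944481 1552  buffer min x (black) [0.0848 0.0851 0.0858]
tool lane [[-0.0069 -0.0004 -0.0118]] F lane [-8.97  2.28 20.79] t 12.35
t: 12.85
eef_pos: [0.5804, -0.191, 0.1397]
tool_rot: [0.063, -0.628, 0.772, -0.076]
contact_force: [-18.4, 7.7, 24.1]
gripper_width: 0.289
back part axis at [ 0.045  -0.0001 -0.0008] dir [ 1.     -0.0018  0.0081] 0.00030696808485138755 3232
all: at [ 0.03   -0.0001 -0.0008] dir [ 1.     -0.0015  0.0056] 0.00031097626380839453 4043 z cap/tip [-0.0014 -0.0006]
dome centre [ 0.0636 -0.0002 -0.001 ] -> tip x 0.07762056187096249 1701  buffer min x (black) [0.0848 0.0852 0.0859]
tool lane [[-0.0061 -0.0004 -0.0118]] F lane [-15.92   2.5   27.51] t 12.9
```

```bash
python3 -m creep '[[[0,0,-0.2,0,0,0,0],[0,0,-0.3,0,0,0,0],[0,0,-0.3,0,0,0,0]]]' 110
python3 seat.py | grep -v rail
```

```text
t: 13.28
eef_pos: [0.5803, -0.191, 0.1401]
tool_rot: [0.063, -0.628, 0.772, -0.076]
contact_force: [-6.9, 3.7, -1.9]
gripper_width: 0.29
back part axis at [ 0.045  -0.0001 -0.0006] dir [ 1.     -0.0009  0.0061] 0.00031892781188158116 3212
all: at [ 0.03   -0.0001 -0.0007] dir [ 1.     -0.0008  0.0052] 0.00031815519011812055 4042 z cap/tip [-0.0011 -0.0005]
dome centre [ 0.0636 -0.0001 -0.0008] -> tip x 0.07756978086543506 1695  buffer min x (black) [0.0848 0.0852 0.086 ]
tool lane [[-0.0061 -0.0003 -0.0115]] F lane [-7.07  1.74  0.93] t 13.325
```

```bash
python3 -m creep '[[[0,-0.1,0,0,0,0,0],[0,-0.2,0,0,0,0,0],[0,-0.3,0,0,0,0,0],[0,-0.3,0,0,0,0,0]]]' 110
python3 seat.py | egrep "dome|tool|all"
python3 -m creep '[[[0,-0.1,0,0,0,0,0],[0,-0.2,0,0,0,0,0],[0,-0.2,0,0,0,0,0]]]' 110
python3 seat.py | egrep "dome|tool|all"
```

```text
t: 13.82
eef_pos: [0.5831, -0.1916, 0.1406]
tool_rot: [0.063, -0.628, 0.772, -0.076]
contact_force: [-7.0, 3.6, -1.0]
gripper_width: 0.285
all: at [ 0.03   -0.0001 -0.0006] dir [ 1.     -0.0016  0.0055] 0.0003176768719328352 3975 z cap/tip [-0.0011 -0.0004]
dome centre [ 0.0661 -0.0002 -0.0005] -> tip x 0.08011494725982372 2148  buffer min x (black) [0.085  0.0852 0.0859]
tool lane [[-0.0032 -0.0004 -0.0114]] F lane [-8.19  1.29 -0.33] t 13.875
t: 14.25
eef_pos: [0.5851, -0.192, 0.1411]
tool_rot: [0.063, -0.628, 0.772, -0.076]
contact_force: [-7.7, 3.1, -1.5]
gripper_width: 0.288
all: at [ 0.03   -0.0001 -0.0006] dir [ 1.     -0.0014  0.0061] 0.0003124054626814478 3921 z cap/tip [-0.0012 -0.0004]
dome centre [ 0.0679 -0.0002 -0.0003] -> tip x 0.08188996718435691 2439  buffer min x (black) [0.0611 0.0852 0.0861]
tool lane [[-0.0012 -0.0004 -0.0114]] F lane [-8.39  1.25 -0.3 ] t 14.3
```

```bash
python3 -m creep '[[[0,-0.1,0,0,0,0,0],[0,-0.2,0,0,0,0,0],[0,-0.2,0,0,0,0,0]]]' 110
python3 seat.py | egrep "dome|tool"
python3 -m creep '[[[0,-0.05,0,0,0,0,0],[0,-0.1,0,0,0,0,0],[0,-0.1,0,0,0,0,0]]]' 110
python3 seat.py | egrep "dome|tool"
python3 -m creep '[[[0,-0.05,0,0,0,0,0],[0,-0.1,0,0,0,0,0],[0,-0.1,0,0,0,0,0]]]' 110
python3 seat.py | egrep "dome|tool"
python3 -c "
from h import *
im,_=bot.read_camera('wrist'); cv2.imwrite('pics/w8c.png',cv2.resize(im[0:200,200:370],None,fx=3,fy=3,interpolation=2))"
```

```text
t: 14.68
eef_pos: [0.587, -0.1924, 0.1414]
tool_rot: [0.063, -0.628, 0.772, -0.076]
contact_force: [-7.6, 2.8, -2.4]
gripper_width: 0.287
dome centre [ 0.0695 -0.0002 -0.0001] -> tip x 0.08352073947693234 2722  buffer min x (black) [0.085  0.0852 0.0861]
tool lane [[ 0.0008 -0.0004 -0.0114]] F lane [-8.38  1.68  0.28] t 14.725
t: 15.1
eef_pos: [0.5877, -0.1926, 0.1416]
tool_rot: [0.063, -0.628, 0.772, -0.076]
contact_force: [-8.0, 3.1, -1.2]
gripper_width: 0.288
dome centre [ 0.0701 -0.0002  0.    ] -> tip x 0.08414423072424307 2831  buffer min x (black) [0.085  0.0852 0.0861]
tool lane [[ 0.0016 -0.0004 -0.0114]] F lane [-9.28  1.99 -0.01] t 15.15
t: 15.52
eef_pos: [0.5885, -0.1927, 0.1417]
tool_rot: [0.063, -0.628, 0.772, -0.076]
contact_force: [-8.7, 4.4, -0.6]
gripper_width: 0.288
dome centre [ 0.0707 -0.0002  0.0001] -> tip x 0.08474867126273847 2934  buffer min x (black) [0.0851 0.0853 0.0862]
tool lane [[ 0.0024 -0.0004 -0.0114]] F lane [-8.35  1.2   0.36] t 15.575
```

View pics/w8c.png

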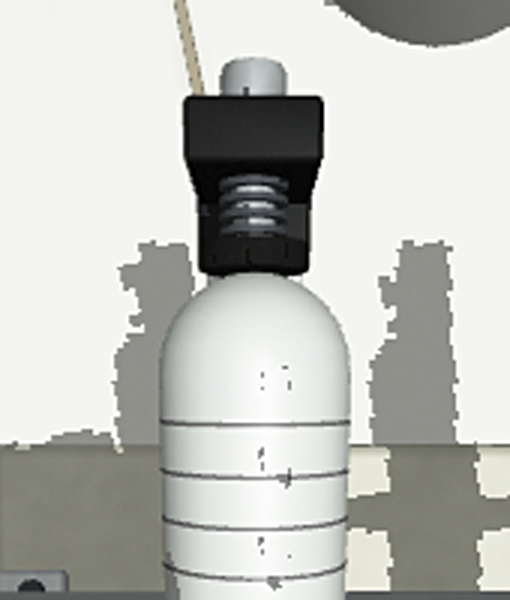

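```bash
cat > buf.py <<'E'
from h import *
np.set_printoptions(precision=4,suppress=True)
im,d=bot.read_camera("wrist"); P,uv=unproj("wrist",d); L=lane(P); col=im[uv[:,1],uv[:,0]].astype(int).sum(1)
b=(col<170)&(L[:,2]>-.004)&(L[:,2]<.012)&(L[:,0]>.08)&(L[:,0]<.094)&(abs(L[:,1])<.0085)
body=(col<200)&(L[:,2]>.008)&(L[:,2]<.02)&(L[:,0]>.09)&(L[:,0]<.115)&(abs(L[:,1])<.009)
print("buffer front x",np.percentile(L[b,0],[1,5,10,50]),b.sum(),"body front",np.percentile(L[body,0],[1,5,50]) )
E
python3 buf.py
python3 -m creep '[[[0,-0.05,0,0,0,0,0],[0,-0.1,0,0,0,0,0],[0,-0.1,0,0,0,0,0]]]' 110
python3 seat.py | egrep "dome|tool"; python3 buf.py
python3 -m creep '[[[0,-0.05,0,0,0,0,0],[0,-0.1,0,0,0,0,0],[0,-0.1,0,0,0,0,0]]]' 110
python3 seat.py | egrep "dome|tool"; python3 buf.py
python3 -m creep '[[[0,-0.05,0,0,0,0,0],[0,-0.1,0,0,0,0,0],[0,-0.1,0,0,0,0,0]]]' 110
python3 seat.py | egrep "dome|tool"; python3 buf.py
python3 -c "
from h import *
im,_=bot.read_camera('wrist'); cv2.imwrite('pics/w9c.png',cv2.resize(im[0:200,200:370],None,fx=3,fy=3,interpolation=2))"
```

```text
buffer front x [0.0852 0.0853 0.0853 0.0872] 537 body front [0.0971 0.0973 0.1009]
t: 16.05
eef_pos: [0.5891, -0.1929, 0.1418]
tool_rot: [0.063, -0.628, 0.772, -0.076]
contact_force: [-9.4, 3.0, -0.5]
gripper_width: 0.287
dome centre [ 0.0712 -0.0002  0.0001] -> tip x 0.08524552862028287 3006  buffer min x (black) [0.0855 0.0859 0.0868]
tool lane [[ 0.003  -0.0004 -0.0114]] F lane [-9.85  2.4   1.5 ] t 16.1
buffer front x [0.0858 0.0859 0.0859 0.0878] 533 body front [0.0971 0.0974 0.1009]
t: 16.52
eef_pos: [0.5899, -0.193, 0.1419]
tool_rot: [0.063, -0.628, 0.772, -0.076]
contact_force: [-9.5, 3.7, 0.6]
gripper_width: 0.287
dome centre [ 0.0718 -0.0002  0.0003] -> tip x 0.08581811018836626 3111  buffer min x (black) [0.0865 0.0867 0.0876]
tool lane [[ 0.0038 -0.0004 -0.0114]] F lane [-10.6    2.21   1.57] t 16.575
buffer front x [0.0866 0.0867 0.0867 0.0885] 512 body front [0.0971 0.0973 0.1008]
t: 17.0
eef_pos: [0.5906, -0.1932, 0.142]
tool_rot: [0.063, -0.628, 0.772, -0.075]
contact_force: [-10.8, 3.5, 0.6]
gripper_width: 0.291
dome centre [ 0.0724 -0.0002  0.0004] -> tip x 0.08636898220603738 3212  buffer min x (black) [0.0872 0.0875 0.0883]
tool lane [[ 0.0046 -0.0004 -0.0114]] F lane [-12.05   2.04   2.38] t 17.05
buffer front x [0.0874 0.0875 0.0875 0.0891] 486 body front [0.097  0.0973 0.101 ]
```

View pics/w9c.png

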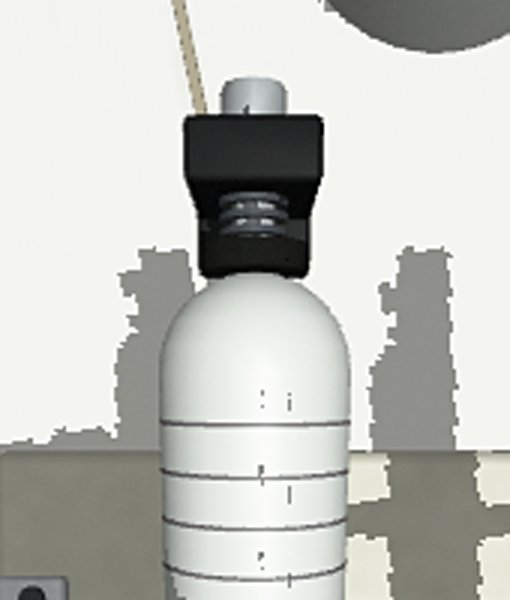

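The buffer moves with the tip and is in by about 2.3 mm; the spring at (253,210) is visibly shorter. About 1.7 mm remains.

```bash
python3 -m creep '[[[0,-0.05,0,0,0,0,0],[0,-0.1,0,0,0,0,0],[0,-0.15,0,0,0,0,0],[0,-0.2,0,0,0,0,0],[0,-0.2,0,0,0,0,0]]]' 110
python3 seat.py ; python3 buf.py
```

```text
t: 17.77
eef_pos: [0.5922, -0.1935, 0.1423]
tool_rot: [0.062, -0.628, 0.772, -0.075]
contact_force: [-12.6, 4.6, 1.3]
gripper_width: 0.291
back part axis at [ 0.045  -0.0002 -0.0006] dir [ 1.     -0.0026  0.0095] 0.0003088359626466988 2985
all: at [ 0.03   -0.0001 -0.0006] dir [ 1.     -0.002   0.0061] 0.00030926703674944225 3766 z cap/tip [-0.0012 -0.0004]
dome centre [ 0.0734 -0.0002  0.0005] -> tip x 0.08744848169005799 3393  buffer min x (black) [0.0889 0.089  0.0899]
tool lane [[ 0.0062 -0.0004 -0.0114]] F lane [-12.22   2.25   2.97] t 17.825
rail 1 [ 0.0293 -0.0451 -0.0188]
rail -1 [-0.0227 -0.0533 -0.0258]
buffer front x [0.0889 0.089  0.0891 0.0906] 466 body front [0.0913 0.0973 0.1009]
```

```bash
python3 -m creep '[[[0,0.1,0,0,0,0,0],[0,0.2,0,0,0,0,0],[0,0.3,0,0,0,0,0],[0,0.3,0.1,0,0,0,0],[0,0.3,0.2,0,0,0,0],[0,0.3,0.2,0,0,0,0]]]' 110
python3 seat.py|egrep "all|tool|dome" ; python3 buf.py
```

```text
t: 18.62
eef_pos: [0.5923, -0.1936, 0.1423]
tool_rot: [0.064, -0.628, 0.772, -0.077]
contact_force: [-13.3, 4.4, 6.6]
gripper_width: 0.287
all: at [ 0.03   -0.0001 -0.0007] dir [ 1.     -0.0019  0.0069] 0.0003042300698392151 3764 z cap/tip [-0.0014 -0.0005]
dome centre [ 0.0735 -0.0002  0.0005] -> tip x 0.08750413149622363 3384  buffer min x (black) [0.0889 0.0891 0.09  ]
tool lane [[ 0.0064 -0.0004 -0.0115]] F lane [-12.84   2.33   9.43] t 18.675
buffer front x [0.089  0.0891 0.0891 0.0907] 460 body front [0.0916 0.0972 0.1008]
  return _methods._mean(a, axis=axis, dtype=dtype,
  ret = um.true_divide(
```

```bash
python3 -m creep '[[[0,0.1,0,0,0,0,0],[0,0.2,0,0,0,0,0],[0,0.3,0,0,0,0,0],[0,0.3,0,0,0,0,0]]]' 110
python3 seat.py 2>/dev/null|egrep "all|tool|dome" ; python3 buf.py
```

```text
t: 19.23
eef_pos: [0.5923, -0.1935, 0.1424]
tool_rot: [0.066, -0.627, 0.772, -0.08]
contact_force: [-5.5, 3.3, 0.8]
gripper_width: 0.292
all: at [ 0.03   -0.0001 -0.0007] dir [ 1.     -0.002   0.0073] 0.0003093912543883637 3765 z cap/tip [-0.0013 -0.0004]
dome centre [ 0.0735 -0.0002  0.0006] -> tip x 0.08745045190714962 3353  buffer min x (black) [0.0888 0.0891 0.0899]
tool lane [[ 0.0063 -0.0004 -0.0114]] F lane [-5.88  0.96  1.08] t 19.275
buffer front x [0.0889 0.0891 0.0891 0.0906] 457 body front [0.0911 0.0972 0.1008]
```

```bash
python3 -m creep '[[[0,0.1,0.1,0,0,0,0],[0,0.15,0.2,0,0,0,0],[0,0.15,0.3,0,0,0,0],[0,0.15,0.3,0,0,0,0]]]' 110
python3 seat.py 2>/dev/null|egrep "all|tool|dome" ; python3 buf.py
```

```text
t: 19.82
eef_pos: [0.5924, -0.1935, 0.1421]
tool_rot: [0.067, -0.627, 0.772, -0.081]
contact_force: [-15.1, 5.9, 22.5]
gripper_width: 0.289
all: at [ 0.03   -0.0001 -0.0008] dir [ 1.     -0.0018  0.0074] 0.00031074298075346295 3794 z cap/tip [-0.0015 -0.0006]
dome centre [ 0.0735 -0.0002  0.0004] -> tip x 0.08750332339091463 3351  buffer min x (black) [0.0889 0.0891 0.0899]
tool lane [[ 0.0065 -0.0004 -0.0117]] F lane [-11.38   2.8   24.21] t 19.875
buffer front x [0.0889 0.0891 0.0891 0.0906] 471 body front [0.0914 0.0973 0.1007]
```

Pressed home with 24 N and it did not give. Next I'll relax, then open only part-way.

```bash
python3 -m creep '[[[0,0.1,-0.2,0,0,0,0],[0,0.15,-0.28,0,0,0,0],[0,0.15,-0.28,0,0,0,0]]]' 110
python3 seat.py 2>/dev/null|egrep "all|tool"
python3 -m creep '[[[0,0,0,0,0,0,0.34],[0,0,0,0,0,0,0.4],[0,0,0,0,0,0,0.46],[0,0,0,0,0,0,0.5],[0,0,0,0,0,0,0.5],[0,0,0,0,0,0,0.5]]]' 20
python3 seat.py 2>/dev/null|egrep "all|tool|dome" ; python3 buf.py
```

```text
t: 20.3
eef_pos: [0.5921, -0.1935, 0.1424]
tool_rot: [0.068, -0.627, 0.771, -0.082]
contact_force: [5.3, 0.8, -2.7]
gripper_width: 0.288
all: at [ 0.03   -0.0001 -0.0005] dir [ 1.     -0.0015  0.0087] 0.00030936253284472026 3796 z cap/tip [-0.0013 -0.0002]
tool lane [[ 0.0061 -0.0004 -0.0113]] F lane [ 5.3   0.86 -2.76] t 20.35
t: 21.1
eef_pos: [0.5901, -0.1932, 0.1417]
tool_rot: [0.066, -0.627, 0.772, -0.08]
contact_force: [0.7, 0.3, -0.6]
gripper_width: 0.501
all: at [ 0.03   -0.0001 -0.0003] dir [ 0.9999 -0.0017  0.011 ] 0.0003126389127041905 3845 z cap/tip [-0.0014  0.    ]
dome centre [ 0.0729 -0.0002  0.001 ] -> tip x 0.08685706583074786 3286  buffer min x (black) [0.0875 0.0882 0.089 ]
tool lane [[ 0.004  -0.0005 -0.0117]] F lane [-0.4  -1.15  0.38] t 21.15
buffer front x [0.088  0.0881 0.0882 0.0897] 487 body front [0.0908 0.0973 0.1008]
```

```bash
python3 -m creep '[[[0,0,-1,0,0,0,0.5],[0,0,-3,0,0,0,0.5],[0,0,-6,0,0,0,0.5],[0,0,-10,0,0,0,0.5],[0,0,-12,0,0,0,0.5],[0,0,-12,0,0,0,0.5],[0,0,-12,0,0,0,0.5]]]'
python3 seat.py 2>/dev/null; python3 buf.py
python3 - <<'E'
from h import *
im,d=bot.read_camera('wrist'); cv2.imwrite('pics/w10.png',im)
for c,b in(("scene",(slice(90,250),slice(250,440))),("side",(slice(95,235),slice(250,410)))):
    im,_=bot.read_camera(c); cv2.imwrite(f"pics/{c}10.png",cv2.resize(im[b],None,fx=4,fy=4))
E
```

```text
t: 22.08
eef_pos: [0.5652, -0.1882, 0.2583]
tool_rot: [0.066, -0.627, 0.772, -0.08]
contact_force: [-0.4, 0.1, -0.0]
gripper_width: 0.504
back part axis at [ 0.045   0.     -0.0007] dir [ 0.9999 -0.005   0.01  ] 0.00034715781992674354 875
all: at [ 0.03    0.     -0.0008] dir [ 0.9999 -0.0001  0.0103] 0.00035720819599371206 1242 z cap/tip [-0.0017 -0.0004]
dome centre [0.0726 0.     0.0005] -> tip x 0.0866330356158341 863  buffer min x (black) [0.0871 0.0877 0.0886]
tool lane [[-0.0005 -0.0006  0.1072]] F lane [ 0.77  0.06 -0.5 ] t 22.125
rail 1 [ 0.0281 -0.0447 -0.0191]
rail -1 [-0.0268 -0.0447 -0.0196]
buffer front x [0.088  0.0881 0.0881 0.0897] 121 body front [0.0972 0.0974 0.101 ]
```

View pics/w10.png

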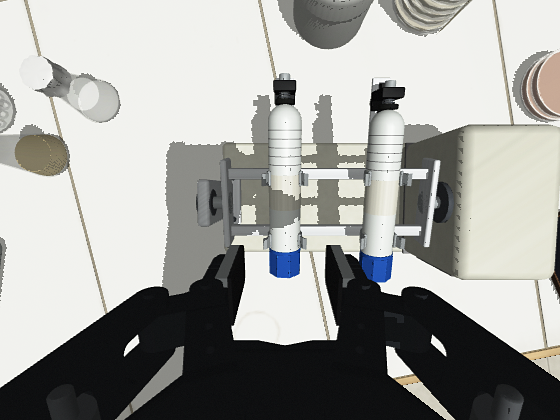

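View pics/scene10.png

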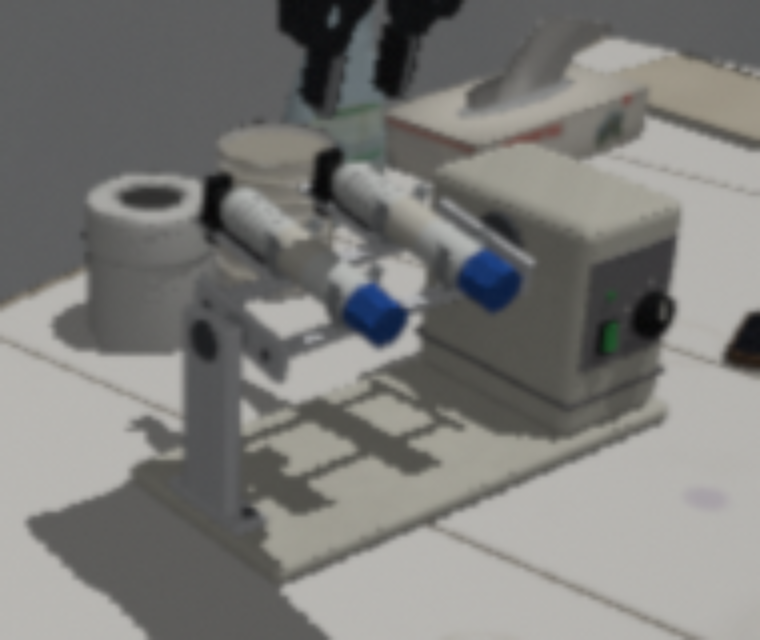

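The blue tube at (285,190) lies parallel to the loaded one, cap to the front. It touches its buffer at (285,98), which has held at 2.9 mm since release. I'm handing it in.

```bash
python3 -c "
from station import bot
print(bot.hand_in())"
```

```text
the job is handed in; nothing more can be done
None
```

The blue-capped tube is snapped into both clips of the free lane, cap to the front, with its round bottom holding the buffer part-way in. I handed the job in at about 22 s of the 64 s allowed; no verdict is reported.

**How it went**
- **Seating:** the tube went in about 9 mm short of the end stop and met hard resistance in both clips.
- **Sliding back:** it slid at about 8 N, and up to 12 N once it was pushing the buffer. At the end I pressed it down again with about 24 N and it did not give.
- **Release:** I opened the gripper only part-way and drew it straight back. It was about 11 cm clear of the lane and touching nothing at the end.

**Last checks, from the wrist camera**

| Check | Measured | Allowed |
|---|---|---|
| Height of cap end | -1.7 mm | ±4 mm |
| Height of tip end | -0.4 mm | ±4 mm |
| Sideways offset | under 0.5 mm | ±4 mm |
| Buffer pushed in | about 2.9 mm | 1.5 to 6.5 mm |

- **Heights:** the rails read about 1.3 mm lower than they should, so my height reference is probably off by that much. The tube is then even closer to fully home.
- **Buffer:** I pushed it in about 3.8 mm, and it eased back about 1 mm when the gripper let go. It is a bit short of half-way, but it read the same after the arm had moved clear.
- **Carriage:** I saw no sign that it had turned, but I measured this only from the rails, not the edge itself.
- **Orange tube, flask and vial:** I never went near them, and did not measure them again at the end.

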